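Set the scrubbed duckboard slats and the pad holder out to dry

TASK

The duckboard slats have been scrubbed and lie in the two sloping grey drainers; set them out to air-dry in a crosswise stack on the black drip tray: two slats to a layer, the first layer lying across the two yellow bearers, every further layer square across the one below, the two slats of a layer parallel, about as far apart as the bearers are and evenly about the middle of the tray (an odd last slat lies alone on top, in one of its layer's two places). Also stand the blue hand pad holder on a long edge of its plate, leaning back at a slant against the crate's near face with its grip facing out, wholly in front of the crate. There are six to eight slats; leave everything else on the table where it is.

Things in the scene. Friction and masses are not known exactly. Their poses are not given: they have to be found in the camera images.
- slat1: one of up to 8 wooden slats, 170 x 26 x 18 mm, 45 g (None if this one is absent). Origin: its centre; x along its length, y across its width, z through its thickness. At the start it lies flat in one channel of a sloping drainer, tilted 0.20 rad with its far end higher.
- slat2: one of up to 8 wooden slats, 170 x 26 x 18 mm, 45 g (None if this one is absent). Origin: its centre; x along its length, y across its width, z through its thickness. At the start it lies flat in one channel of a sloping drainer, tilted 0.20 rad with its far end higher.
- slat3: one of up to 8 wooden slats, 170 x 26 x 18 mm, 45 g (None if this one is absent). Origin: its centre; x along its length, y across its width, z through its thickness. At the start it lies flat in one channel of a sloping drainer, tilted 0.20 rad with its far end higher.
- slat4: one of up to 8 wooden slats, 170 x 26 x 18 mm, 45 g (None if this one is absent). Origin: its centre; x along its length, y across its width, z through its thickness. At the start it lies flat in one channel of a sloping drainer, tilted 0.20 rad with its far end higher.
- slat5: one of up to 8 wooden slats, 170 x 26 x 18 mm, 45 g (None if this one is absent). Origin: its centre; x along its length, y across its width, z through its thickness. At the start it lies flat in one channel of a sloping drainer, tilted 0.20 rad with its far end higher.
- slat6: one of up to 8 wooden slats, 170 x 26 x 18 mm, 45 g (None if this one is absent). Origin: its centre; x along its length, y across its width, z through its thickness. At the start it lies flat in one channel of a sloping drainer, tilted 0.20 rad with its far end higher.
- slat7: one of up to 8 wooden slats, 170 x 26 x 18 mm, 45 g (None if this one is absent). Origin: its centre; x along its length, y across its width, z through its thickness. At the start it lies flat in one channel of a sloping drainer, tilted 0.20 rad with its far end higher.
- slat8: one of up to 8 wooden slats, 170 x 26 x 18 mm, 45 g (None if this one is absent). Origin: its centre; x along its length, y across its width, z through its thickness. At the start it lies flat in one channel of a sloping drainer, tilted 0.20 rad with its far end higher.
- rack_a: one of two like grey sloping drainers, 196 x 220 mm, fixed, place and yaw vary: four channels along its x, at y = +-27 and +-81 mm, parted by ribs 4 mm thick and only 5 mm high (side walls 9 mm, lip at the low end 13 mm). The floor falls towards the robot at 0.20 rad and is 34 mm above the table at the middle. Origin: on the table under its middle, z up, x to the high end.
- rack_b: one of two like grey sloping drainers, 196 x 220 mm, fixed, place and yaw vary: four channels along its x, at y = +-27 and +-81 mm, parted by ribs 4 mm thick and only 5 mm high (side walls 9 mm, lip at the low end 13 mm). The floor falls towards the robot at 0.20 rad and is 34 mm above the table at the middle. Origin: on the table under its middle, z up, x to the high end.
- tray: black drip tray 230 mm square, fixed, place and yaw vary, rim 11 mm high. Two yellow bearers 200 x 14 mm run along its x at y = +50 and -50 mm, tops 20 mm above the table. Origin: its centre, on the table, z up. So slats of layers 1 and 3 lie along tray y at about x = +50 and -50 mm, those of layers 2 and 4 along x at about y = +50 and -50 mm.
- pad: hand pad holder (no pad on it), 0.2 kg: a flat rigid blue plate 100 mm (x) by 160 mm (y), 11 mm thick, with a black grip bar above it. Origin: centre of the plate's underside, z out through the grip side. It starts flat on the table, grip up, between the robot and the crate or a little to one side.
- pad_grip (a point): middle of the pad holder's grip bar, 46 mm above the plate's underside. The bar runs along the pad holder's y, 80 mm clear between its posts, 18 mm wide (x) and 16 mm tall, with 27 mm free between it and the plate.
- pad_edge_a (a point): middle of one long edge of the plate's underside (x = -50 mm of the pad holder)
- pad_edge_b (a point): middle of the other long edge of the plate's underside (x = +50 mm of the pad holder)
- crate: grey open plastic crate with bottles and a carton in it, fixed, its place and yaw vary: 200 mm deep (x), 300 mm wide (y), 120 mm high. Origin: middle of the bottom edge of its flat upright near face, which looks to the robot; x points into the crate, away from the robot, y along that face, z up.
- sprayer: bystander, not to be disturbed: small spray bottle, clear body 62 mm wide, blue trigger head, 172 mm tall. Origin: on its underside
- cleaner: bystander, not to be disturbed: white round bottle 60 mm wide, 160 mm tall, blue cap. Origin: on its underside
- scoop_cup: bystander, not to be disturbed: green measuring cup 64 mm wide, 70 mm tall. Origin: on its underside
- paste_tub: bystander, not to be disturbed: white tub with an orange lid, 72 mm wide, 75 mm tall. Origin: on its underside
- grout_brush: bystander, not to be disturbed: red-handled hand brush lying on the table. Origin: on its underside
- scraper: bystander, not to be disturbed: green-handled spatula-like scraper lying on the table. Origin: on its underside
Things that resemble listed ones, but are neither listed nor needed, are in the scene too. Leave any green look-alike of the slat3 alone.

How it is judged:
By the outcome, as a careful person would: the job done as asked, in the order asked, and still so for the second after the job is handed in, with the robot touching nothing.
Of slat1, slat2, slat3, slat4, slat5, slat6, slat7, slat8 only 6 to 8 are there at a start; the rules pass over those that are not, and their reading is None.
At some moment in a run one of pad may be knocked a few centimetres aside while the robot is not near it.
Once in a run the grip may slacken for a moment while it holds something.
It also fails if it takes over 208 s, if anything falls off the work surface, if the arm or the gripper's body presses on something with over 40 N, if the wrist force passes 120 N, or if a joint passes its speed limit or range.

ROBOT

A 6-joint arm with a two-finger parallel gripper is mounted at the origin on the work surface. World frame = base frame: x ahead of the robot, y to its left, z up, the work surface at z = 0. Lengths are in m, angles in rad, forces in N, time in s.
With the tool pointing down it reaches from about 0.425 to 0.95 m from the base axis. Payload 3.5 kg.
Tool frame: the origin (TCP) lies between the finger pads; the fingertips stand 19 mm ahead of it and the grasp point (between the pads) is the TCP; z points along the fingers, y is the line along which they close (so a half turn about z gives the same grasp; the last joint's range is limited). The gripper opens to 85 mm and grips with 20 to 120 N. Pads are 22 mm wide; open, the fingers measure 114 mm over their backs; the gripper's body (76 mm by 85 mm) begins 54 mm behind the grasp point. The pads swing forward as they close: fully open they stand 13 mm farther back than shut.
Start: joints at [-1.31, 0.286, 1.577, -0, 1.279, -0.15], TCP at [0.27, -0.619, 0.25] pointing down, gripper open.
Joint ranges: [-2.77, 2.77], [-0.9, 2.22], [0.21, 2.48], [-1.53, 4.67], [0.24, 2.81], [-2.84, 2.84]. Speed limits (rad/s): [2.79, 2.79, 3.14, 3.14, 3.14, 3.14].

INTERFACE

Orientations are given as a unit quaternion [x, y, z, w].
In Python, from plant import monitor, eyes, ctrl gives the robot as it stands.
- The arm moves only by the shell command python3 -m handwheel 'ROWS' [FORCE]. ROWS is JSON, a list of rows, each a list of 7 numbers: the shift along the tool's x, y, z in units of 40 cm (1.0 is 40 cm), then the turn, a rotation vector about the tool's x, y, z in units of pi rad (1.0 is pi rad), then the opening, from -1 (shut) to 1 (fully open). A call has 1 to 12 rows; each row is the pose to reach, as a shift and turn from the pose commanded when the call began, along the tool's axes at that moment, turning the shorter way round; what a row does not reach only later rows make up. A row lasts 1/8 s, in which the tool goes at most 62.5 mm and 10.7 degrees, less where a joint would pass 70% of its speed; a pose out of reach is approached as far as the arm can. A call with a number of a shift or a turn outside -1 to 1 is refused whole. A call with a gripper value outside its range is refused whole. The fingers move at their own pace and stop on an object; FORCE is the grip in N (left out, the last holds). Time passes only in rows, so rows that repeat a pose let the fingers close. It gives the time, the measured TCP pose, the force, the opening and the grip force at its end, in the units of the state.
- monitor.get_state(): the state, without advancing time (a new reading comes with each control period).
- eyes.read_camera(name): name is "side" or "top"; returns the picture (384x512x3 uint8, red, green, blue); there is no depth.
- eyes.camera_params(name): a dict with "K" (3x3 intrinsics, pixels), "k1" (the pictures are not rectified: a ray, as slopes to the right and down, at radius r is drawn at 1 + k1 r^2 times it, then the intrinsics apply), "R" (3x3) and "t" (3): a world point X has camera coordinates R X + t. Camera axes: x right, y down, z forward; pixel columns grow to the right and rows downward; lengths in m; the calibration is good to about 2 mm. A picture is of the moment at which its call begins. camera_params takes no time and is no camera call.
- ctrl.sign_off(): hands the job in; it is judged then, once.
The state is a dict: "time": time; "qpos": joint angles; "dq": joint speeds; "joint_efforts": joint torques, N m; "eef_pos": TCP position; "tcp_rot": TCP orientation; "contact_force": force on the tool from outside, world axes, zero at the start; "wrist_torque": the same for the moment, N m; "opening": opening from 0.0 (shut) to 1.0 (fully open); "finger_force": force on a finger pad.
Only numpy, scipy, OpenCV 4.12 (cv2) and the standard library are available. Lean on these libraries where they do the work, as an engineer would, in place of code of your own. Each camera call takes 0.05 s, during which the arm holds its last target. There are 200 camera calls.

## Working session

There is one attempt and no reset: what is moved stays moved. The work goes in short steps, Python scripts to look and compute and a shell command to move; the robot and the scene stay as the last step left them, time stands still between calls to the robot, and variables do not carry over. Pictures are saved under pics/ and viewed, at most 14 in all, crops included, and the job is handed in when it is done.

```bash
ls; mkdir -p pics
python3 - <<'E'
from plant import monitor, eyes, ctrl
import cv2, numpy as np
s=monitor.get_state(); print({k:np.round(v,3).tolist() for k,v in s.items()})
for n in ("side","top"):
    im=eyes.read_camera(n); cv2.imwrite(f"pics/{n}0.png",im[:,:,::-1])
    p=eyes.camera_params(n); print(n,{k:np.round(v,4).tolist() for k,v in p.items()})
a=[cv2.imread(f"pics/{n}0.png") for n in("top","side")]
for n,i in zip(("top","side"),a): cv2.imwrite(f"pics/{n}0b.png",cv2.resize(i,(800,600),interpolation=cv2.INTER_CUBIC))
E
```

```text
pics
{'time': 0.0, 'qpos': [-1.31, 0.287, 1.578, -0.0, 1.279, -0.15], 'dq': [0.001, -0.001, -0.001, -0.001, 0.0, -0.001], 'joint_efforts': [-0.0, -40.598, -29.263, -0.0, 0.006, 0.0], 'eef_pos': [0.269, -0.618, 0.249], 'tcp_rot': [0.979, 0.204, -0.0, -0.001], 'contact_force': [0.188, -0.032, -0.334], 'wrist_torque': [0.042, -0.063, -0.025], 'finger_force': 0.0, 'opening': 0.999}
side {'K': [[389.2093, 0.0, 249.9109], [0.0, 389.2093, 193.7442], [0.0, 0.0, 1.0]], 'k1': -0.1323, 'R': [[-0.9895, -0.1446, -0.0085], [-0.0904, 0.6629, -0.7433], [0.1131, -0.7347, -0.6689]], 't': [0.5161, 0.0973, 1.049]}
top {'K': [[399.5139, 0.0, 257.8778], [0.0, 399.5139, 192.5235], [0.0, 0.0, 1.0]], 'k1': -0.0664, 'R': [[-0.0103, -0.9997, -0.0216], [-0.9969, 0.012, -0.0776], [0.0779, 0.0207, -0.9968]], 't': [0.0185, 0.4968, 1.4519]}
```

View pics/top0b.png

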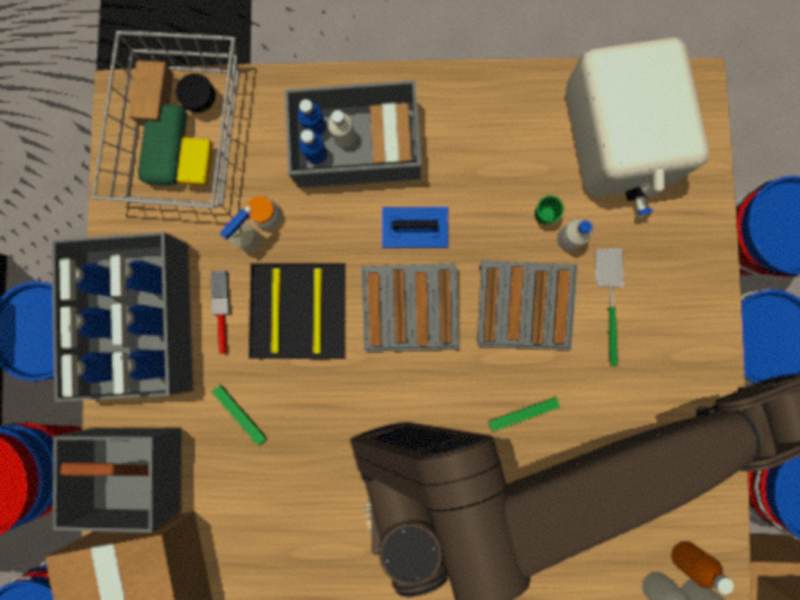

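View pics/side0b.png

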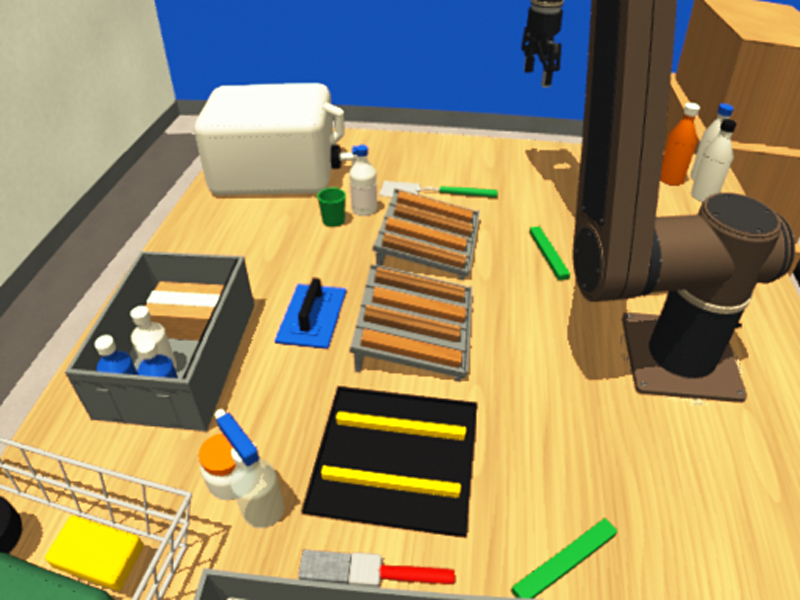

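Run:
```python
import cv2, numpy as np
t=cv2.imread("pics/top0.png"); s=cv2.imread("pics/side0.png")
A=cv2.resize(t[160:232,225:375],(800,384),interpolation=cv2.INTER_CUBIC)
cv2.imwrite("pics/crop_top.png",A)
B=cv2.resize(s[115:250,220:315],None,fx=4.4,fy=4.4,interpolation=cv2.INTER_CUBIC); cv2.imwrite("pics/crop_side.png",B)
for n,i in(("top",t),("side",s)):
    h=cv2.cvtColor(i,cv2.COLOR_BGR2HSV)
    for x,y in ([(239,198),(254,198),(257,198),(269,198),(285,198),(265,150),(200,140),(400,300),(177,200)] if n=="top" else [(263,222),(262,210),(265,196),(200,200),(400,300),(300,170)]):
        print(n,(x,y),h[y,x])
```

```text
top (239, 198) [ 15 191 152]
top (254, 198) [ 15 163 122]
top (257, 198) [ 14 163 127]
top (269, 198) [ 15 180 154]
top (285, 198) [ 15 170 105]
top (265, 150) [108 200 170]
top (200, 140) [ 17 136 163]
top (400, 300) [ 15 102  75]
top (177, 200) [ 29 255 163]
side (263, 222) [ 15 195 229]
side (262, 210) [ 14 183  89]
side (265, 196) [ 14 198 130]
side (200, 200) [108 224 122]
side (400, 300) [ 21 139 246]
side (300, 170) [ 31  35 152]
```

View pics/crop_top.png

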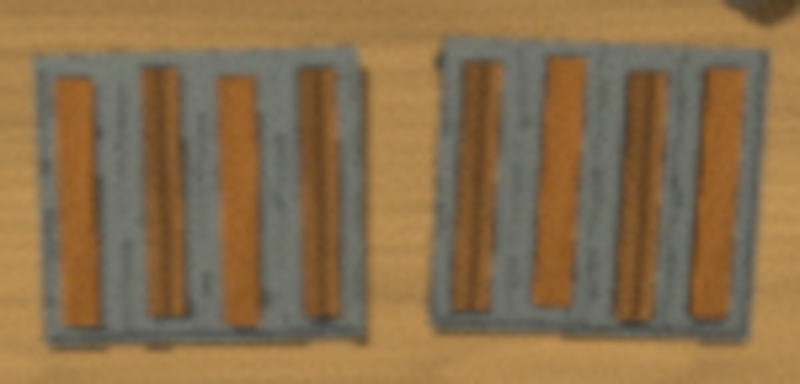

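View pics/crop_side.png

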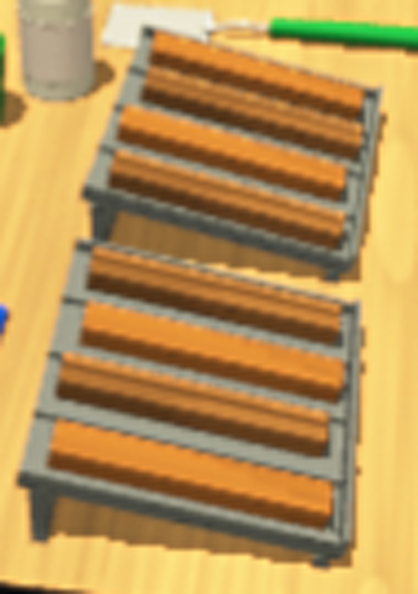

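```bash
cat > h.py <<'E'
import cv2, numpy as np, json
from plant import monitor, eyes, ctrl
from scipy.spatial.transform import Rotation as Rn
P={n:{k:np.array(v) for k,v in eyes.camera_params(n).items()} for n in("top","side")}
def ray(n,uv):
    p=P[n]; k=float(p["k1"])
    d=cv2.undistortPoints(np.float64(uv).reshape(-1,1,2),p["K"],np.array([k,0,0,0,0.])).reshape(-1,2)
    d=np.c_[d,np.ones(len(d))]@p["R"]; return -p["R"].T@p["t"],d/np.linalg.norm(d,axis=1)[:,None]
def plane(n,uv,z):
    c,d=ray(n,uv); return c+d*((z-c[2])/d[:,2])[:,None]
def tri(a,b):
    """points from top pixels a, side pixels b; returns points, gaps"""
    c1,d1=ray("top",a); c2,d2=ray("side",b); o=[]
    for e,f in zip(d1,d2):
        s=np.linalg.lstsq(np.c_[e,-f],c2-c1,rcond=None)[0]; p,q=c1+s[0]*e,c2+s[1]*f
        o.append(np.r_[(p+q)/2,np.linalg.norm(p-q)])
    return np.array(o)
def proj(n,X):
    p=P[n]; return cv2.projectPoints(np.float64(X).reshape(-1,1,3),p["R"],p["t"],p["K"],np.array([float(p["k1"]),0,0,0,0.]))[0].reshape(-1,2)
def shot(n,f=None):
    im=eyes.read_camera(n)[:,:,::-1].copy()
    if f: cv2.imwrite(f"pics/{f}.png",im)
    return im
def mask(im,lo,hi,box=None):
    m=cv2.inRange(cv2.cvtColor(im,cv2.COLOR_BGR2HSV),np.array(lo),np.array(hi))
    if box: z=np.zeros_like(m); x0,y0,x1,y1=box; z[y0:y1,x0:x1]=m[y0:y1,x0:x1]; m=z
    return m
def blobs(m,amin=40):
    c=[x for x in cv2.findContours(m,cv2.RETR_EXTERNAL,cv2.CHAIN_APPROX_NONE)[0] if cv2.contourArea(x)>amin]
    return c
E
python3 - <<'E'
from h import *
t=cv2.imread("pics/top0.png"); s=cv2.imread("pics/side0.png")
B=(9,145,40),(17,255,255)
ct=sorted(blobs(mask(t,*B,(228,165,375,228)),80),key=lambda c:c[:,0,0].mean())
cs=sorted(blobs(mask(s,*B,(220,115,312,245)),80),key=lambda c:-c[:,0,1].mean())
print(len(ct),len(cs),[cv2.contourArea(c) for c in ct],[cv2.contourArea(c) for c in cs])
for c in ct:
    (u,v),wh,a=cv2.minAreaRect(c); bp=cv2.boxPoints(((u,v),(wh[0],wh[1]),a)); bp=bp[bp[:,1].argsort()]
    e=np.array([bp[:2].mean(0),bp[2:].mean(0)]); 
    # far/near end of top faces at z 52+-17
    f=plane("top",e[:1],.069)[0]; n=plane("top",e[1:],.035)[0]
    print("top",np.round([u,v],1),np.round(sorted(wh),1),"far",f.round(4),"near",n.round(4),"len",np.round(np.linalg.norm(f-n),4))
for c in cs:
    p=c[:,0].astype(float); print("side",p.mean(0).round(1),"lefttop",p[(p@[-.7,-1.]).argmax()],"righttop",p[(p@[1.,-.7]).argmax()])
for nm,im,z in(("tray",mask(t,(0,0,0),(180,255,45),(150,160,226,240)),.008),("bearer",mask(t,(22,150,80),(35,255,255),(150,160,226,240)),.02),("pad",mask(t,(95,100,60),(120,255,255),(230,120,300,165)),.011)):
    for c in blobs(im,60):
        r=cv2.minAreaRect(c); w=plane("top",cv2.boxPoints(r),z); print(nm,np.round(r[0],1),w[:,:2].mean(0).round(4),w[:,:2].round(4).tolist())
E
```

```text
8 9 [227.5, 198.5, 217.0, 194.0, 199.0, 243.5, 222.5, 252.0] [240.0, 630.0, 528.0, 507.0, 448.5, 178.0, 359.0, 355.5, 712.5]
top [239.  197.5] [ 6. 45.] far [0.5568 0.0788 0.069 ] near [0.3966 0.0822 0.035 ] len 0.1638
top [255.4 195.5] [ 5.7 45.1] far [0.5635 0.0228 0.069 ] near [0.403  0.0201 0.035 ] len 0.1641
top [269.6 197.5] [ 5.9 45.1] far [ 0.5556 -0.0282  0.069 ] near [ 0.3952 -0.0309  0.035 ] len 0.164
top [284.5 195.5] [ 5. 45.] far [ 0.5619 -0.0838  0.069 ] near [ 0.4021 -0.0829  0.035 ] len 0.1634
top [314.  194.5] [ 5.6 45.2] far [ 0.5643 -0.1941  0.069 ] near [ 0.4042 -0.1846  0.035 ] len 0.1639
top [329.4 193.5] [ 6.4 45.3] far [ 0.5676 -0.2491  0.069 ] near [ 0.407  -0.2404  0.035 ] len 0.1643
top [344.6 196.5] [ 6.  45.3] far [ 0.5561 -0.3036  0.069 ] near [ 0.3957 -0.2947  0.035 ] len 0.1642
top [358.9 195.9] [ 6.6 46.2] far [ 0.5593 -0.3552  0.069 ] near [ 0.3955 -0.3466  0.035 ] len 0.1675
side [260.1 236.7] lefttop [233. 229.] righttop [290. 241.]
side [263.  222.4] lefttop [233. 211.] righttop [295. 225.]
side [263.1 206.4] lefttop [234. 196.] righttop [294. 210.]
side [268.  194.6] lefttop [240. 184.] righttop [297. 197.]
side [268.3 181.8] lefttop [241. 172.] righttop [297. 185.]
side [268.5 171.8] lefttop [247. 164.] righttop [292. 176.]
side [271. 160.] lefttop [246. 150.] righttop [297. 164.]
side [271.8 149.2] lefttop [248. 139.] righttop [297. 153.]
side [277.6 136. ] lefttop [255. 122.] righttop [302. 135.]
tray [189.5 198.5] [0.4792 0.269 ] [[0.5912, 0.3809], [0.5879, 0.1577], [0.3681, 0.1584], [0.3698, 0.379]]
bearer [202.5 198.5] [0.4778 0.2178] [[0.5798, 0.2272], [0.5795, 0.2085], [0.3759, 0.2086], [0.3761, 0.227]]
bearer [175.8 198.5] [0.4791 0.3173] [[0.3773, 0.3297], [0.5816, 0.326], [0.5808, 0.3049], [0.3766, 0.3088]]
pad [265.5 145. ] [ 0.6758 -0.0172] [[0.7225, 0.0592], [0.7202, -0.0946], [0.6292, -0.0931], [0.6313, 0.0599]]
```

```bash
cat >> h.py <<'E'
def axis(c,shape=(384,512)):
    """centre and long direction of a contour's filled area, pixels"""
    m=np.zeros(shape,np.uint8); cv2.drawContours(m,[c],-1,255,-1); p=np.argwhere(m>0)[:,::-1].astype(float)
    mu,ev,_=cv2.PCACompute2(p,None); d=ev[0]; return mu[0],d*np.sign(-d[1] if abs(d[1])>abs(d[0]) else d[0]),p
E
python3 - <<'E'
from h import *
t=cv2.imread("pics/top0.png"); s=cv2.imread("pics/side0.png")
B=(9,145,40),(17,255,255)
ct=sorted(blobs(mask(t,*B,(228,165,375,228)),80),key=lambda c:c[:,0,0].mean())
cs=sorted(blobs(mask(s,*B,(220,115,312,245)),80),key=lambda c:-c[:,0,1].mean())
tc=[];sc=[]
for i,j in zip(range(6),(1,2,3,4,6,7)):
    m,d,p=axis(ct[i]); q=np.array([-d[1],d[0]]); h=(p-m)@d; w=(p-m)@q
    W=np.ptp(w)/2+.3; L=np.ptp(h)/2+.3
    if q[0]<0:q=-q
    tc+= [m+d*L+q*W, m-d*L+q*W]
    c=cs[j][:,0].astype(float); sc+=[c[(c@[-.7,-1.]).argmax()],c[(c@[1.,-.7]).argmax()]]
print(tri(tc,sc).round(4))
for i,c in enumerate(ct):
    m,d,p=axis(c); w=plane("top",[m],.0525)[0]
    e=plane("top",[m+d*20],.0695)[0]-plane("top",[m-d*20],.0355)[0]; print(i+1,w.round(4),"yaw",np.arctan2(e[1],e[0]).round(4))
for nm,im,z in(("bearer",mask(t,(22,150,80),(35,255,255),(150,160,226,240)),.02),("pad",mask(t,(95,100,60),(120,255,255),(230,120,300,165)),.011),):
    for c in blobs(im,60):
        m,d,p=axis(c); a=plane("top",[m+d*15,m-d*15],z); e=a[0]-a[1]; print(nm,plane("top",[m],z)[0].round(4),"yaw",np.arctan2(e[1],e[0]).round(4))
# bearers in side for height
for c in blobs(mask(s,(22,180,120),(35,255,255),(190,240,310,330)),60):
    m,d,p=axis(c); print("side bearer",m)
    tb=[plane("side",[m],z)[0].round(4).tolist() for z in(.015,.02,.03)]; print(tb)
print(P["side"]["R"].T@-P["side"]["t"])
E
```

```text
[[ 5.577e-01  6.880e-02  6.390e-02  3.800e-03]
 [ 3.938e-01  6.680e-02  3.210e-02  4.600e-03]
 [ 5.637e-01  1.170e-02  6.450e-02  9.000e-04]
 [ 3.993e-01  8.800e-03  3.030e-02  3.300e-03]
 [ 5.565e-01 -4.110e-02  6.380e-02  2.200e-03]
 [ 3.935e-01 -4.270e-02  3.270e-02  2.100e-03]
 [ 5.621e-01 -9.310e-02  6.520e-02  2.300e-03]
 [ 3.979e-01 -9.650e-02  3.140e-02  5.100e-03]
 [ 5.637e-01 -2.053e-01  6.410e-02  5.000e-04]
 [ 4.010e-01 -1.958e-01  3.280e-02  2.000e-04]
 [ 5.667e-01 -2.619e-01  6.770e-02  2.200e-03]
 [ 4.045e-01 -2.532e-01  3.370e-02  9.000e-04]]
1 [0.4779 0.0801 0.0525] yaw 0.0099
2 [0.4825 0.0214 0.0525] yaw 0.0162
3 [ 0.4762 -0.0295  0.0525] yaw 0.0099
4 [ 0.482  -0.0835  0.0525] yaw 0.0222
5 [ 0.4836 -0.189   0.0525] yaw -0.0532
6 [ 0.4878 -0.2446  0.0525] yaw -0.0488
7 [ 0.477  -0.2991  0.0525] yaw -0.0449
8 [ 0.4794 -0.3509  0.0525] yaw -0.0471
bearer [0.4772 0.2177 0.02  ] yaw -0.009
bearer [0.4786 0.317  0.02  ] yaw -0.0178
pad [ 0.6754 -0.0163  0.011 ] yaw -1.5995
side bearer [250.20677146 307.72188634]
[[0.4743, 0.3185, 0.015], [0.4738, 0.3216, 0.02], [0.4728, 0.3276, 0.03]]
side bearer [256.51150203 271.90663058]
[[0.4735, 0.2186, 0.015], [0.473, 0.2222, 0.02], [0.4721, 0.2296, 0.03]]
[0.40081577 0.78076446 0.77840528]
```

```bash
cat > plan.py <<'E'
from h import *
S={1:(.4779,.0801,.011),2:(.4825,.0214,.014),3:(.4762,-.0295,.012),4:(.482,-.0835,.016),5:(.4836,-.189,-.05),6:(.4878,-.2446,-.048),7:(.477,-.2991,-.047),8:(.4794,-.3509,-.048)}
ZT=.050; TRAY=np.array([.476,.2695]); TY=-.012; DZ=.010   # slat top z, tray centre/yaw, TCP above slat top
def tool(yaw,tilt=0.):
    c,s=np.cos(yaw),np.sin(yaw); ct,st=np.cos(tilt),np.sin(tilt)
    x=np.array([c*ct,s*ct,st]); z=np.array([c*st,s*st,-ct]); return np.c_[x,np.cross(z,x),z]
def load():
    d=json.load(open("pose.json")); return np.array(d["p"]),np.array(d["R"])
def save(p,R): json.dump({"p":list(map(float,p)),"R":np.array(R).tolist()},open("pose.json","w"))
def call(wps,p0,R0):
    """print rows (nominal) of one call; wps: (pos,R,opening,extra rows). Returns the end pose with rounding"""
    n=0; p,R=p0,R0; out=[]
    for q,Q,g,ex in wps:
        k=int(np.ceil(max(np.linalg.norm(q-p)/.06,np.linalg.norm(Rn.from_matrix(R.T@Q).as_rotvec())/np.radians(10.2))-.05))+ex
        a=np.round(R0.T@(q-p0)/.4,3); b=np.round(Rn.from_matrix(R0.T@Q).as_rotvec()/np.pi,3)
        out.append(f"{k} x [{','.join('%g'%(v+0) for v in [*a,*b,g])}]"); n+=k
        p,R=p0+R0@a*.4,R0@Rn.from_rotvec(b*np.pi).as_matrix()
    print(n,"rows:",*out,sep="\n  "); return p,R
def pick(i,p,R,z=None):
    x,y,yaw=S[i]; Q=tool(yaw,.2); nrm=-Q[:,2]; T=np.array([x,y,z or ZT])
    p,R=call([(T+nrm*.08,Q,-.1,1)],p,R)
    return call([(T+nrm*.03,Q,-.1,0),(T+nrm*DZ,Q,-.1,2),(T+nrm*DZ,Q,-1,4),(T+nrm*.05,Q,-1,1)],p,R)
def place(layer,side,p,R,dz=DZ):
    a=layer%2; off=np.array([.05*side,0]) if a else np.array([0,.05*side])
    c,s=np.cos(TY),np.sin(TY); xy=TRAY+np.array([[c,-s],[s,c]])@off; Q=tool(TY+(np.pi/2 if a else 0))
    z=.020+.018*layer+dz; f=lambda h:np.r_[xy,h]
    p,R=call([(np.r_[p[:2],.19],R,-1,0),(f(.19),Q,-1,0)],p,R)
    p,R=call([(f(z+.03),Q,-1,0),(f(z+.001),Q,-1,3),(f(z),Q,.0,3),(f(z+.07),Q,.0,0)],p,R)
    return p,R
E
python3 - <<'E'
from plan import *
save([.27,-.619,.25],tool(.4108))
p,R=load(); p,R=pick(8,p,R); p,R=place(1,-1,p,R); print(p.round(4)); p,R=pick(7,p,R); p,R=place(1,1,p,R); save(p,R)
E
```

```text
7
  rows:
  7 x [0.712,-0.423,0.304,-0.015,0.063,0.146,-0.1]
10
  rows:
  1 x [0,0,0.125,0,-0.001,0,-0.1]
  3 x [0,0,0.175,0,-0.001,0,-0.1]
  4 x [0,0,0.175,0,-0.001,0,-1]
  2 x [0,0,0.075,0,-0.001,0,-1]
13
  rows:
  2 x [0.045,0,-0.223,0,0,0,-1]
  11 x [-0.137,-1.544,-0.261,0.051,-0.049,-0.51,-1]
11
  rows:
  2 x [0,0,0.28,0,0,0,-1]
  4 x [0,0,0.353,0,0,0,-1]
  3 x [0,0,0.355,0,0,0,0]
  2 x [0,0,0.18,0,0,0,0]
[0.4258 0.2701 0.1181]
11
  rows:
  11 x [-1.42,0.106,-0.025,-0.051,0.05,0.509,-0.1]
10
  rows:
  1 x [0,0,0.125,0,0,0,-0.1]
  3 x [0,0,0.175,0,0,0,-0.1]
  4 x [0,0,0.175,0,0,0,-1]
  2 x [0,0,0.075,0,0,0,-1]
12
  rows:
  2 x [0.045,0,-0.223,0,0,0,-1]
  10 x [0.124,-1.424,-0.206,0.051,-0.05,-0.509,-1]
11
  rows:
  2 x [0,0.001,0.28,0,0,0,-1]
  4 x [0,0.001,0.353,0,0,0,-1]
  3 x [0,0.001,0.355,0,0,0,0]
  2 x [0,0.001,0.18,0,0,0,0]
```

```bash
python3 -m handwheel '[[0.712,-0.423,0.304,-0.015,0.063,0.146,-0.1],[0.712,-0.423,0.304,-0.015,0.063,0.146,-0.1],[0.712,-0.423,0.304,-0.015,0.063,0.146,-0.1],[0.712,-0.423,0.304,-0.015,0.063,0.146,-0.1],[0.712,-0.423,0.304,-0.015,0.063,0.146,-0.1],[0.712,-0.423,0.304,-0.015,0.063,0.146,-0.1],[0.712,-0.423,0.304,-0.015,0.063,0.146,-0.1],[0.712,-0.423,0.304,-0.015,0.063,0.146,-0.1]]' 60
python3 - <<'E'
from plan import *
s=monitor.get_state(); print(s["time"],s["eef_pos"].round(4) if hasattr(s["eef_pos"],"round") else s["eef_pos"],s["qpos"])
x,y,yaw=S[8];Q=tool(yaw,.2); print(np.array([x,y,ZT])-Q[:,2]*.08, Rn.from_matrix(Q).as_quat(), s["tcp_rot"])
a=shot("top","t1");b=shot("side","s1")
A=cv2.resize(a[150:246,280:408],(512,384));Bq=cv2.resize(b[80:208,210:338],(384,384)); cv2.imwrite("pics/c1.png",np.hstack([A,Bq])[:, :800] if 0 else cv2.resize(np.hstack([A,Bq]),(800,343)))
E
```

```text
time: 1.1
eef_pos: [0.4631, -0.3505, 0.129]
tcp_rot: [0.995, -0.024, 0.101, 0.003]
contact_force: [-1.2, -0.7, 0.8]
opening: 0.451
finger_force: 0.0
1.1 [ 0.4631 -0.3505  0.129 ] [-0.88220229  0.13910944  1.99766572  0.19297563  0.87613029  0.62358172]
[ 0.46352476 -0.3501374   0.12840533] [ 0.99471762 -0.02387781  0.09980467  0.00239577] [ 0.99460966 -0.0244699   0.10070928  0.00323744]
```

View pics/c1.png

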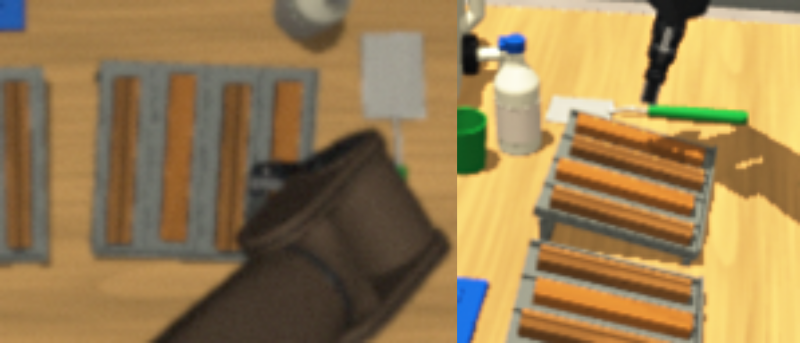

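```bash
python3 -m handwheel '[[0,0,0.125,0,0,0,-0.1],[0,0,0.15,0,0,0,-0.1],[0,0,0.175,0,0,0,-0.1],[0,0,0.175,0,0,0,-0.1]]'; python3 -m handwheel '[[0,0,0,0,0,0,-1],[0,0,0,0,0,0,-1],[0,0,0,0,0,0,-1],[0,0,0,0,0,0,-1]]'; python3 -m handwheel '[[0,0,-0.05,0,0,0,-1],[0,0,-0.1,0,0,0,-1],[0,0,-0.1,0,0,0,-1]]'
```

```text
time: 1.7
eef_pos: [0.4771, -0.3513, 0.0606]
tcp_rot: [0.995, -0.025, 0.101, 0.003]
contact_force: [0.7, 0.2, 0.9]
opening: 0.45
finger_force: 0.0
time: 2.2
eef_pos: [0.4777, -0.3516, 0.0618]
tcp_rot: [0.995, -0.024, 0.101, 0.004]
contact_force: [-1.8, 0.9, 5.3]
opening: 0.282
finger_force: 61.5
time: 2.58
eef_pos: [0.4699, -0.3513, 0.1016]
tcp_rot: [0.994, -0.025, 0.102, 0.004]
contact_force: [0.5, -0.3, -0.4]
opening: 0.28
finger_force: 60.7
```

```bash
cat >> plan.py <<'E'
def move(p,R,q,Q,g,ex=1):
    a=R.T@(q-p)/.4
    if np.abs(a).max()>.99:
        rv=Rn.from_matrix(R.T@Q).as_rotvec(); p,R=call([((p+q)/2,R@Rn.from_rotvec(rv/2).as_matrix(),g,0)],p,R)
    return call([(q,Q,g,ex)],p,R)
def pick(i,p,R,z=None,dz=DZ):
    x,y,yaw=S[i]; Q=tool(yaw,.2); nrm=-Q[:,2]; T=np.array([x,y,z or ZT]); print("PICK",i)
    p,R=move(p,R,np.r_[p[:2],.19],R,-.1,0); p,R=move(p,R,T+nrm*.08,Q,-.1)
    p,R=call([(T+nrm*.02,Q,-.1,0),(T+nrm*dz,Q,-.1,1),(T+nrm*dz,Q,-1,4),(T+nrm*.05,Q,-1,2)],p,R); return p,R
def place(layer,side,p,R,dz=DZ):
    a=layer%2; off=np.array([.05*side,0]) if a else np.array([0,.05*side]); print("PLACE",layer,side)
    c,s=np.cos(TY),np.sin(TY); xy=TRAY+np.array([[c,-s],[s,c]])@off; Q=tool(TY+(np.pi/2 if a else 0))
    z=.020+.018*layer+dz; f=lambda h:np.r_[xy,h]
    p,R=move(p,R,np.r_[p[:2],.19],R,-1,0); p,R=move(p,R,f(.19),Q,-1,0)
    return call([(f(z+.02),Q,-1,1),(f(z+.001),Q,-1,4)],p,R)
def rel(p,R):
    print("RELEASE"); return call([(p,R,0,3),(p+[0,0,.07],R,0,1)],p,R)
E
python3 - <<'E'
from plan import *
x,y,yaw=S[8];Q=tool(yaw,.2);p=np.array([x,y,ZT])-Q[:,2]*.05
p,R=place(1,-1,p,Q); save(p,R)
E
```

```text
PLACE 1 -1
2
  rows:
  2 x [0.045,0,-0.223,0,0,0,-1]
6
  rows:
  6 x [-0.09,-0.772,-0.018,0.026,-0.025,-0.255,-1]
6
  rows:
  6 x [0.493,-0.601,0.024,0.025,-0.025,-0.255,-1]
8
  rows:
  3 x [0,0,0.305,0,0,0,-1]
  5 x [0,0,0.353,0,0,0,-1]
```

```bash
python3 -m handwheel '[[0.045,0,-0.223,0,0,0,-1],[0.045,0,-0.223,0,0,0,-1]]' >/dev/null; python3 -m handwheel '[[-0.09,-0.772,-0.018,0.026,-0.025,-0.255,-1],[-0.09,-0.772,-0.018,0.026,-0.025,-0.255,-1],[-0.09,-0.772,-0.018,0.026,-0.025,-0.255,-1],[-0.09,-0.772,-0.018,0.026,-0.025,-0.255,-1],[-0.09,-0.772,-0.018,0.026,-0.025,-0.255,-1],[-0.09,-0.772,-0.018,0.026,-0.025,-0.255,-1]]'; python3 -m handwheel '[[0.493,-0.601,0.024,0.025,-0.025,-0.255,-1],[0.493,-0.601,0.024,0.025,-0.025,-0.255,-1],[0.493,-0.601,0.024,0.025,-0.025,-0.255,-1],[0.493,-0.601,0.024,0.025,-0.025,-0.255,-1],[0.493,-0.601,0.024,0.025,-0.025,-0.255,-1],[0.493,-0.601,0.024,0.025,-0.025,-0.255,-1]]';python3 -m handwheel '[[0,0,0.1,0,0,0,-1],[0,0,0.305,0,0,0,-1],[0,0,0.305,0,0,0,-1],[0,0,0.33,0,0,0,-1],[0,0,0.345,0,0,0,-1],[0,0,0.353,0,0,0,-1],[0,0,0.353,0,0,0,-1]]'
```

```text
time: 3.58
eef_pos: [0.4464, -0.0361, 0.189]
tcp_rot: [0.927, 0.372, 0.054, 0.0]
contact_force: [-0.1, -1.2, 0.6]
opening: 0.283
finger_force: 60.7
time: 4.32
eef_pos: [0.426, 0.2732, 0.1893]
tcp_rot: [0.71, 0.705, -0.0, 0.001]
contact_force: [-0.3, -0.7, -0.8]
opening: 0.285
finger_force: 60.7
time: 5.2
eef_pos: [0.4271, 0.2703, 0.0494]
tcp_rot: [0.711, 0.703, 0.001, 0.001]
contact_force: [-0.1, -0.4, -1.5]
opening: 0.285
finger_force: 60.7
```

```bash
for k in 1 2 ; do python3 -m handwheel '[[0,0,0.003,0,0,0,-1],[0,0,0.003,0,0,0,-1]]' | grep -E 'eef|contact'; done
```

```text
eef_pos: [0.4267, 0.2703, 0.0478]
contact_force: [0.1, -0.6, -0.7]
eef_pos: [0.4268, 0.2703, 0.0473]
contact_force: [-2.6, -0.7, 7.1]
```

Run:
```python
from plan import *
a=shot("top","t2");b=shot("side","s2")
A=cv2.resize(a[150:246,150:278],(512,384));Bq=cv2.resize(b[208:336,190:318],(384,384)); cv2.imwrite("pics/c2.png",cv2.resize(np.hstack([A,Bq]),(800,343)))
```

```text
(no output)
```

View pics/c2.png

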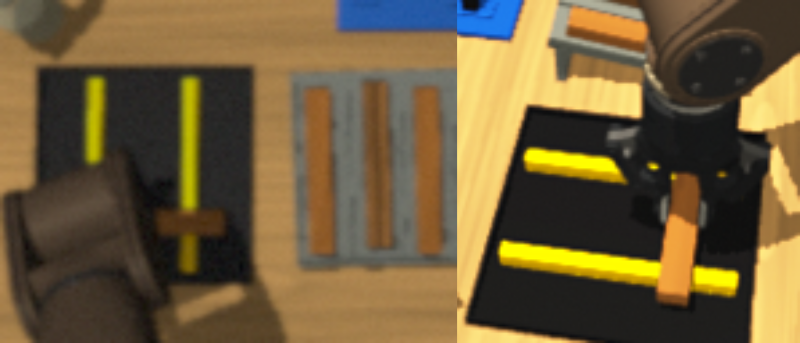

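Run:
```python
from plan import *
p,R=load(); p[2]=.0466
p,R=rel(p,R); p,R=pick(7,p,R); p,R=place(1,1,p,R,.008); p,R=rel(p,R); p,R=pick(6,p,R); p,R=place(2,1,p,R,.008); p,R=rel(p,R); save(p,R)
```

```text
RELEASE
6
  rows:
  3 x [0,0,0,0,0,0,0]
  3 x [0,0,-0.175,0,0,0,0]
PICK 7
2
  rows:
  2 x [0,0,-0.183,0,0,0,-0.1]
5
  rows:
  5 x [-0.71,0.052,0.077,-0.025,0.025,0.255,-0.1]
6
  rows:
  6 x [-0.463,0.543,0.054,-0.026,0.025,0.255,-0.1]
10
  rows:
  1 x [0,0,0.15,0,0,0,-0.1]
  2 x [0,0,0.175,0,0,0,-0.1]
  4 x [0,0,0.175,0,0,0,-1]
  3 x [0,0,0.075,0,0,0,-1]
PLACE 1 1
2
  rows:
  2 x [0.045,0,-0.223,0,0,0,-1]
5
  rows:
  5 x [0.039,-0.712,0.008,0.026,-0.025,-0.255,-1]
5
  rows:
  5 x [0.539,-0.465,0.034,0.025,-0.025,-0.255,-1]
9
  rows:
  4 x [0,0,0.31,0,0,0,-1]
  5 x [0,0,0.358,0,0,0,-1]
RELEASE
6
  rows:
  3 x [0,0,0,0,0,0,0]
  3 x [0,0,-0.175,0,0,0,0]
PICK 6
2
  rows:
  2 x [0,0,-0.183,0,0,0,-0.1]
5
  rows:
  5 x [-0.641,-0.061,0.078,-0.025,0.025,0.255,-0.1]
6
  rows:
  6 x [-0.496,0.417,0.045,-0.026,0.025,0.255,-0.1]
10
  rows:
  1 x [0,0,0.15,0,0,0,-0.1]
  2 x [0,0,0.175,0,0,0,-0.1]
  4 x [0,0,0.175,0,0,0,-1]
  3 x [0,0,0.075,0,0,0,-1]
PLACE 2 1
2
  rows:
  2 x [0.045,0,-0.223,0,0,0,-1]
5
  rows:
  5 x [-0.035,-0.704,-0.007,0.001,-0.032,-0.006,-1]
5
  rows:
  5 x [-0.021,-0.704,-0.002,0,-0.032,-0.005,-1]
8
  rows:
  3 x [0,0,0.265,0,0,0,-1]
  5 x [0,0,0.312,0,0,0,-1]
RELEASE
6
  rows:
  3 x [0,0,0,0,0,0,0]
  3 x [0,0,-0.175,0,0,0,0]
```

```bash
python3 -m handwheel '[[0,0,0,0,0,0,0],[0,0,0,0,0,0,0],[0,0,0,0,0,0,0],[0,0,-0.175,0,0,0,0],[0,0,-0.175,0,0,0,0],[0,0,-0.358,0,0,0,-0.1],[0,0,-0.358,0,0,0,-0.1],[0,0,-0.358,0,0,0,-0.1]]' | grep -E 'eef|contact'
python3 -m handwheel '[[-0.71,0.052,0.077,-0.025,0.025,0.255,-0.1],[-0.71,0.052,0.077,-0.025,0.025,0.255,-0.1],[-0.71,0.052,0.077,-0.025,0.025,0.255,-0.1],[-0.71,0.052,0.077,-0.025,0.025,0.255,-0.1],[-0.71,0.052,0.077,-0.025,0.025,0.255,-0.1],[-0.71,0.052,0.077,-0.025,0.025,0.255,-0.1]]' | grep eef
python3 -m handwheel '[[-0.463,0.543,0.054,-0.026,0.025,0.255,-0.1],[-0.463,0.543,0.054,-0.026,0.025,0.255,-0.1],[-0.463,0.543,0.054,-0.026,0.025,0.255,-0.1],[-0.463,0.543,0.054,-0.026,0.025,0.255,-0.1],[-0.463,0.543,0.054,-0.026,0.025,0.255,-0.1],[-0.463,0.543,0.054,-0.026,0.025,0.255,-0.1],[-0.463,0.543,0.054,-0.026,0.025,0.255,-0.1]]'
python3 -m handwheel '[[0,0,0.15,0,0,0,-0.1],[0,0,0.165,0,0,0,-0.1],[0,0,0.175,0,0,0,-0.1],[0,0,0.175,0,0,0,-1],[0,0,0.175,0,0,0,-1],[0,0,0.175,0,0,0,-1],[0,0,0.175,0,0,0,-1],[0,0,0.12,0,0,0,-1],[0,0,0.075,0,0,0,-1],[0,0,0.075,0,0,0,-1]]'
python3 - <<'E'
from plan import *
x,y,yaw=S[7];Q=tool(yaw,.2); print(np.array([x,y,ZT])-Q[:,2]*.05, Rn.from_matrix(Q).as_quat())
a=shot("top","t3");b=shot("side","s3")
E
```

```text
eef_pos: [0.4266, 0.2705, 0.1899]
contact_force: [-0.5, 0.2, 0.3]
eef_pos: [0.4421, -0.0155, 0.1565]
time: 8.43
eef_pos: [0.4606, -0.2959, 0.127]
tcp_rot: [0.995, -0.024, 0.1, 0.001]
contact_force: [0.6, 0.7, -0.8]
opening: 0.452
finger_force: 0.0
time: 9.68
eef_pos: [0.4676, -0.2993, 0.1011]
tcp_rot: [0.994, -0.025, 0.102, 0.004]
contact_force: [-0.4, -1.0, -1.1]
opening: 0.281
finger_force: 60.5
[ 0.4670775  -0.2986333   0.09900333] [ 0.99472943 -0.02338045  0.09980585  0.00234587]
```

```bash
python3 -m handwheel '[[0.045,0,-0.223,0,0,0,-1],[0.045,0,-0.223,0,0,0,-1],[0.045,0,-0.223,0,0,0,-1]]' | grep -E 'force'
python3 -m handwheel '[[0.039,-0.712,0.008,0.026,-0.025,-0.255,-1],[0.039,-0.712,0.008,0.026,-0.025,-0.255,-1],[0.039,-0.712,0.008,0.026,-0.025,-0.255,-1],[0.039,-0.712,0.008,0.026,-0.025,-0.255,-1],[0.039,-0.712,0.008,0.026,-0.025,-0.255,-1],[0.039,-0.712,0.008,0.026,-0.025,-0.255,-1]]' | grep force
python3 -m handwheel '[[0.539,-0.465,0.034,0.025,-0.025,-0.255,-1],[0.539,-0.465,0.034,0.025,-0.025,-0.255,-1],[0.539,-0.465,0.034,0.025,-0.025,-0.255,-1],[0.539,-0.465,0.034,0.025,-0.025,-0.255,-1],[0.539,-0.465,0.034,0.025,-0.025,-0.255,-1],[0.539,-0.465,0.034,0.025,-0.025,-0.255,-1]]' 
python3 -m handwheel '[[0,0,0.15,0,0,0,-1],[0,0,0.31,0,0,0,-1],[0,0,0.32,0,0,0,-1],[0,0,0.335,0,0,0,-1],[0,0,0.348,0,0,0,-1],[0,0,0.358,0,0,0,-1],[0,0,0.358,0,0,0,-1]]'
```

```text
contact_force: [0.2, -0.2, -1.6]
finger_force: 60.5
contact_force: [0.5, -0.5, -1.3]
finger_force: 60.5
time: 11.65
eef_pos: [0.526, 0.2697, 0.1877]
tcp_rot: [0.711, 0.703, -0.001, 0.0]
contact_force: [-0.2, -0.7, -0.4]
opening: 0.279
finger_force: 60.5
time: 12.52
eef_pos: [0.5279, 0.2691, 0.0483]
tcp_rot: [0.711, 0.703, 0.001, 0.002]
contact_force: [0.7, 0.0, 2.1]
opening: 0.282
finger_force: 60.7
```

```bash
python3 -m handwheel '[[0,0,0,0,0,0,0],[0,0,0,0,0,0,0],[0,0,0,0,0,0,0],[0,0,-0.175,0,0,0,0],[0,0,-0.175,0,0,0,0],[0,0,-0.358,0,0,0,-0.1],[0,0,-0.358,0,0,0,-0.1],[0,0,-0.358,0,0,0,-0.1]]' | grep -E 'eef|contact'
python3 -m handwheel '[[-0.641,-0.061,0.078,-0.025,0.025,0.255,-0.1],[-0.641,-0.061,0.078,-0.025,0.025,0.255,-0.1],[-0.641,-0.061,0.078,-0.025,0.025,0.255,-0.1],[-0.641,-0.061,0.078,-0.025,0.025,0.255,-0.1],[-0.641,-0.061,0.078,-0.025,0.025,0.255,-0.1],[-0.641,-0.061,0.078,-0.025,0.025,0.255,-0.1]]' | grep eef
python3 -m handwheel '[[-0.496,0.417,0.045,-0.026,0.025,0.255,-0.1],[-0.496,0.417,0.045,-0.026,0.025,0.255,-0.1],[-0.496,0.417,0.045,-0.026,0.025,0.255,-0.1],[-0.496,0.417,0.045,-0.026,0.025,0.255,-0.1],[-0.496,0.417,0.045,-0.026,0.025,0.255,-0.1],[-0.496,0.417,0.045,-0.026,0.025,0.255,-0.1],[-0.496,0.417,0.045,-0.026,0.025,0.255,-0.1]]' | grep eef
python3 -m handwheel '[[0,0,0.15,0,0,0,-0.1],[0,0,0.165,0,0,0,-0.1],[0,0,0.175,0,0,0,-0.1],[0,0,0.175,0,0,0,-1],[0,0,0.175,0,0,0,-1],[0,0,0.175,0,0,0,-1],[0,0,0.175,0,0,0,-1],[0,0,0.12,0,0,0,-1],[0,0,0.075,0,0,0,-1],[0,0,0.075,0,0,0,-1]]'
python3 - <<'E'
from plan import *
a=shot("top","t3");b=shot("side","s3")
for c in blobs(mask(a,(9,120,30),(17,255,255),(155,165,222,232)),40):
    m,d,p=axis(c); w=plane("top",[m,m+10*d],.038); e=w[1]-w[0]; print(cv2.contourArea(c),w[0].round(4),np.arctan2(e[1],e[0]).round(3))
A=cv2.resize(a[150:246,150:278],(512,384));Bq=cv2.resize(b[208:336,190:318],(384,384)); cv2.imwrite("pics/c3.png",cv2.resize(np.hstack([A,Bq]),(800,343)))
p,R=load(); p,R=pick(5,p,R); p,R=place(2,-1,p,R,.008); p,R=rel(p,R); save(p,R)
E
```

```text
eef_pos: [0.5266, 0.2691, 0.1905]
contact_force: [-0.6, -0.7, -0.1]
eef_pos: [0.4977, 0.0126, 0.1573]
eef_pos: [0.4722, -0.2421, 0.1281]
time: 16.4
eef_pos: [0.4784, -0.245, 0.1012]
tcp_rot: [0.994, -0.025, 0.102, 0.004]
contact_force: [0.3, -0.0, -0.6]
opening: 0.279
finger_force: 60.7
53.5 [0.3613 0.2449 0.038 ] -1.576
317.5 [0.4285 0.262  0.038 ] -1.594
318.5 [0.5291 0.261  0.038 ] -1.587
65.0 [0.5942 0.2026 0.038 ] -1.59
291.0 [0.4964 0.3754 0.038 ] -0.085
PICK 5
1
  rows:
  1 x [0,0,-0.137,0,0,0,-0.1]
5
  rows:
  5 x [-0.003,0.635,0.077,-0.001,0.032,0.006,-0.1]
6
  rows:
  6 x [0.002,0.634,0.08,0,0.032,0.006,-0.1]
10
  rows:
  1 x [0,0,0.149,0,0,0,-0.1]
  2 x [0,0,0.174,0,0,0,-0.1]
  4 x [0,0,0.174,0,0,0,-1]
  3 x [0,0,0.074,0,0,0,-1]
PLACE 2 -1
2
  rows:
  2 x [0.045,0,-0.222,0,0,0,-1]
4
  rows:
  4 x [-0.023,-0.509,-0.005,0.001,-0.032,-0.006,-1]
4
  rows:
  4 x [-0.015,-0.51,-0.001,0,-0.032,-0.006,-1]
8
  rows:
  3 x [0.001,0,0.265,0,0,0,-1]
  5 x [0.001,0,0.312,0,0,0,-1]
RELEASE
6
  rows:
  3 x [0,0,0,0,0,0,0]
  3 x [0,0,-0.175,0,0,0,0]
```

View pics/c3.png

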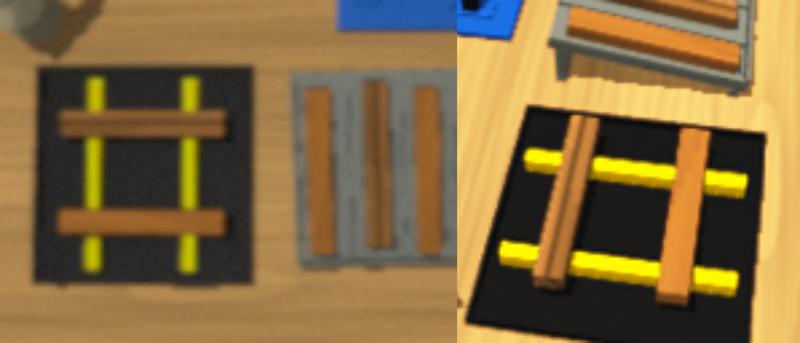

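```bash
python3 -m handwheel '[[0.045,0,-0.223,0,0,0,-1],[0.045,0,-0.223,0,0,0,-1],[0.045,0,-0.223,0,0,0,-1]]' | grep -E 'force'
python3 -m handwheel '[[-0.035,-0.704,-0.007,0.001,-0.032,-0.006,-1],[-0.035,-0.704,-0.007,0.001,-0.032,-0.006,-1],[-0.035,-0.704,-0.007,0.001,-0.032,-0.006,-1],[-0.035,-0.704,-0.007,0.001,-0.032,-0.006,-1],[-0.035,-0.704,-0.007,0.001,-0.032,-0.006,-1],[-0.035,-0.704,-0.007,0.001,-0.032,-0.006,-1]]' | grep force
python3 -m handwheel '[[-0.006,-0.704,-0.002,0,-0.032,-0.005,-1],[-0.006,-0.704,-0.002,0,-0.032,-0.005,-1],[-0.006,-0.704,-0.002,0,-0.032,-0.005,-1],[-0.006,-0.704,-0.002,0,-0.032,-0.005,-1],[-0.006,-0.704,-0.002,0,-0.032,-0.005,-1],[-0.006,-0.704,-0.002,0,-0.032,-0.005,-1]]'
python3 -m handwheel '[[0,0,0.12,0,0,0,-1],[0,0,0.26,0,0,0,-1],[0,0,0.28,0,0,0,-1],[0,0,0.295,0,0,0,-1],[0,0,0.305,0,0,0,-1],[0,0,0.312,0,0,0,-1],[0,0,0.312,0,0,0,-1]]'
python3 - <<'E'
s=open('plan.py').read()
s=s.replace("f=lambda h:np.r_[xy,h]\n    p,R=move(p,R,np.r_[p[:2],.19],R,-1,0); p,R=move(","xy=xy+Q[:2,0]*LX; f=lambda h:np.r_[xy,h]\n    p,R=move(p,R,np.r_[p[:2],.19],R,-1,0); p,R=move(").replace("DZ=.010 ","DZ=.010; LX=.006 ")
open('plan.py','w').write(s)
from plan import *
p,R=load(); p=p+[.006,0,0]; p,R=pick(5,p,R); p,R=place(2,-1,p,R,.008); p,R=rel(p,R); save(p,R)
E
```

```text
contact_force: [0.6, 0.1, -0.6]
finger_force: 60.7
contact_force: [-0.4, -0.6, -0.9]
finger_force: 60.7
time: 18.38
eef_pos: [0.483, 0.32, 0.1882]
tcp_rot: [1.0, -0.006, -0.001, 0.001]
contact_force: [0.5, 0.2, -0.4]
opening: 0.279
finger_force: 60.7
time: 19.25
eef_pos: [0.4838, 0.3196, 0.0664]
tcp_rot: [1.0, -0.007, 0.001, 0.0]
contact_force: [0.3, -0.6, -0.4]
opening: 0.283
finger_force: 60.7
PICK 5
1
  rows:
  1 x [0,0,-0.137,0,0,0,-0.1]
4
  rows:
  4 x [-0.011,0.51,0.077,-0.001,0.032,0.006,-0.1]
5
  rows:
  5 x [-0.009,0.509,0.078,0,0.032,0.006,-0.1]
10
  rows:
  1 x [0,0,0.15,0,0,0,-0.1]
  2 x [0,0,0.175,0,0,0,-0.1]
  4 x [0,0,0.175,0,0,0,-1]
  3 x [0,0,0.075,0,0,0,-1]
PLACE 2 -1
2
  rows:
  2 x [0.045,0,-0.223,0,0,0,-1]
4
  rows:
  4 x [-0.015,-0.51,-0.003,0.001,-0.032,-0.006,-1]
4
  rows:
  4 x [-0.007,-0.509,-0.001,0,-0.032,-0.006,-1]
8
  rows:
  3 x [0.001,-0.001,0.265,0,0,0,-1]
  5 x [0.001,-0.001,0.313,0,0,0,-1]
RELEASE
6
  rows:
  3 x [0,0,0,0,0,0,0]
  3 x [0,0,-0.175,0,0,0,0]
```

```bash
for k in 1 2 ; do python3 -m handwheel '[[0,0,0.003,0,0,0,-1],[0,0,0.003,0,0,0,-1]]' | grep -E 'eef|contact'; done
python3 - <<'E'
from plan import *
x=.05*.012+.476+.006
R=tool(TY); p=np.array([x,.3195,.065-.0024]); p,R=rel(p,R); p,R=pick(5,p,R); p,R=place(2,-1,p,R,.007); p,R=rel(p,R); save(p,R)
E
```

```text
eef_pos: [0.4836, 0.3196, 0.0648]
contact_force: [0.1, -0.0, 1.2]
eef_pos: [0.4837, 0.3197, 0.0648]
contact_force: [-3.1, -1.7, 7.9]
RELEASE
6
  rows:
  3 x [0,0,0,0,0,0,0]
  3 x [0,0,-0.175,0,0,0,0]
PICK 5
1
  rows:
  1 x [0,0,-0.144,0,0,0,-0.1]
5
  rows:
  5 x [-0.011,0.635,0.077,-0.001,0.032,0.006,-0.1]
6
  rows:
  6 x [-0.007,0.635,0.079,0,0.032,0.006,-0.1]
10
  rows:
  1 x [0,0,0.15,0,0,0,-0.1]
  2 x [0,0,0.175,0,0,0,-0.1]
  4 x [0,0,0.175,0,0,0,-1]
  3 x [0,0,0.075,0,0,0,-1]
PLACE 2 -1
2
  rows:
  2 x [0.046,0,-0.223,0,0,0,-1]
4
  rows:
  4 x [-0.016,-0.51,-0.003,0,-0.032,-0.006,-1]
4
  rows:
  4 x [-0.006,-0.51,-0.002,0.001,-0.032,-0.006,-1]
8
  rows:
  3 x [0,0,0.268,0,0,0,-1]
  5 x [0,0,0.315,0,0,0,-1]
RELEASE
6
  rows:
  3 x [0,0,0,0,0,0,0]
  3 x [0,0,-0.175,0,0,0,0]
```

```bash
python3 -m handwheel '[[0,0,0,0,0,0,0],[0,0,0,0,0,0,0],[0,0,0,0,0,0,0],[0,0,-0.175,0,0,0,0],[0,0,-0.175,0,0,0,0],[0,0,-0.319,0,0,0,-0.1],[0,0,-0.319,0,0,0,-0.1],[0,0,-0.319,0,0,0,-0.1]]' | grep -E 'eef|contact'
python3 -m handwheel '[[-0.011,0.635,0.077,-0.001,0.032,0.006,-0.1],[-0.011,0.635,0.077,-0.001,0.032,0.006,-0.1],[-0.011,0.635,0.077,-0.001,0.032,0.006,-0.1],[-0.011,0.635,0.077,-0.001,0.032,0.006,-0.1],[-0.011,0.635,0.077,-0.001,0.032,0.006,-0.1],[-0.011,0.635,0.077,-0.001,0.032,0.006,-0.1]]' | grep eef
python3 -m handwheel '[[-0.007,0.635,0.079,0,0.032,0.006,-0.1],[-0.007,0.635,0.079,0,0.032,0.006,-0.1],[-0.007,0.635,0.079,0,0.032,0.006,-0.1],[-0.007,0.635,0.079,0,0.032,0.006,-0.1],[-0.007,0.635,0.079,0,0.032,0.006,-0.1],[-0.007,0.635,0.079,0,0.032,0.006,-0.1],[-0.007,0.635,0.079,0,0.032,0.006,-0.1]]' | grep eef
python3 -m handwheel '[[0,0,0.15,0,0,0,-0.1],[0,0,0.165,0,0,0,-0.1],[0,0,0.175,0,0,0,-0.1],[0,0,0.175,0,0,0,-1],[0,0,0.175,0,0,0,-1],[0,0,0.175,0,0,0,-1],[0,0,0.175,0,0,0,-1],[0,0,0.12,0,0,0,-1],[0,0,0.075,0,0,0,-1],[0,0,0.075,0,0,0,-1]]'
python3 -m handwheel '[[0.046,0,-0.223,0,0,0,-1],[0.046,0,-0.223,0,0,0,-1],[0.046,0,-0.223,0,0,0,-1]]' | grep -E 'force'
python3 -m handwheel '[[-0.016,-0.51,-0.003,0,-0.032,-0.006,-1],[-0.016,-0.51,-0.003,0,-0.032,-0.006,-1],[-0.016,-0.51,-0.003,0,-0.032,-0.006,-1],[-0.016,-0.51,-0.003,0,-0.032,-0.006,-1],[-0.016,-0.51,-0.003,0,-0.032,-0.006,-1]]' | grep force
python3 -m handwheel '[[-0.006,-0.51,-0.002,0.001,-0.032,-0.006,-1],[-0.006,-0.51,-0.002,0.001,-0.032,-0.006,-1],[-0.006,-0.51,-0.002,0.001,-0.032,-0.006,-1],[-0.006,-0.51,-0.002,0.001,-0.032,-0.006,-1],[-0.006,-0.51,-0.002,0.001,-0.032,-0.006,-1]]'
python3 -m handwheel '[[0,0,0.12,0,0,0,-1],[0,0,0.265,0,0,0,-1],[0,0,0.28,0,0,0,-1],[0,0,0.295,0,0,0,-1],[0,0,0.307,0,0,0,-1],[0,0,0.315,0,0,0,-1],[0,0,0.315,0,0,0,-1]]'
python3 - <<'E'
from plan import *
p,R=load(); p,R=pick(4,p,R); p,R=place(3,1,p,R,.0075); p,R=rel(p,R); save(p,R)
E
```

```text
eef_pos: [0.4828, 0.3194, 0.1901]
contact_force: [0.0, 0.4, -1.2]
eef_pos: [0.4742, 0.0654, 0.1587]
eef_pos: [0.4672, -0.1862, 0.1291]
time: 23.62
eef_pos: [0.4737, -0.1896, 0.1017]
tcp_rot: [0.994, -0.026, 0.102, 0.004]
contact_force: [0.4, -0.4, -0.2]
opening: 0.281
finger_force: 59.7
contact_force: [0.8, 0.9, -1.4]
finger_force: 59.7
contact_force: [0.8, -0.4, -0.9]
finger_force: 59.7
time: 25.25
eef_pos: [0.4815, 0.2189, 0.1894]
tcp_rot: [1.0, -0.007, -0.001, 0.001]
contact_force: [0.4, 0.3, -1.0]
opening: 0.279
finger_force: 59.7
time: 26.12
eef_pos: [0.4832, 0.2193, 0.0672]
tcp_rot: [1.0, -0.007, 0.002, 0.001]
contact_force: [-2.3, -0.9, 5.1]
opening: 0.281
finger_force: 60.4
PICK 4
1
  rows:
  1 x [0,0,-0.14,0,0,0,-0.1]
7
  rows:
  7 x [-0.029,0.758,0.154,0.001,0.064,-0.009,-0.1]
10
  rows:
  1 x [0,0,0.15,0,0,0,-0.1]
  2 x [0,0,0.175,0,0,0,-0.1]
  4 x [0,0,0.175,0,0,0,-1]
  3 x [0,0,0.075,0,0,0,-1]
PLACE 3 1
2
  rows:
  2 x [0.045,0,-0.223,0,0,0,-1]
9
  rows:
  9 x [0.147,-0.894,0.03,0.049,-0.051,-0.489,-1]
8
  rows:
  3 x [0,0,0.222,0,0,0,-1]
  5 x [0,0,0.269,0,0,0,-1]
RELEASE
6
  rows:
  3 x [0,0,0,0,0,0,0]
  3 x [0,0,-0.175,0,0,0,0]
```

```bash
python3 -m handwheel '[[0,0,0,0,0,0,0],[0,0,0,0,0,0,0],[0,0,0,0,0,0,0],[0,0,-0.175,0,0,0,0],[0,0,-0.175,0,0,0,0],[0,0,-0.315,0,0,0,-0.1],[0,0,-0.315,0,0,0,-0.1],[0,0,-0.315,0,0,0,-0.1]]' | grep -E 'eef|contact'
python3 -m handwheel '[[-0.029,0.758,0.154,0.001,0.064,-0.009,-0.1],[-0.029,0.758,0.154,0.001,0.064,-0.009,-0.1],[-0.029,0.758,0.154,0.001,0.064,-0.009,-0.1],[-0.029,0.758,0.154,0.001,0.064,-0.009,-0.1],[-0.029,0.758,0.154,0.001,0.064,-0.009,-0.1],[-0.029,0.758,0.154,0.001,0.064,-0.009,-0.1],[-0.029,0.758,0.154,0.001,0.064,-0.009,-0.1],[-0.029,0.758,0.154,0.001,0.064,-0.009,-0.1]]' | grep eef
python3 -m handwheel '[[0,0,0.15,0,0,0,-0.1],[0,0,0.165,0,0,0,-0.1],[0,0,0.175,0,0,0,-0.1],[0,0,0.175,0,0,0,-1],[0,0,0.175,0,0,0,-1],[0,0,0.175,0,0,0,-1],[0,0,0.175,0,0,0,-1],[0,0,0.12,0,0,0,-1],[0,0,0.075,0,0,0,-1],[0,0,0.075,0,0,0,-1]]'
python3 - <<'E'
from plan import *
a=shot("top","t4");b=shot("side","s4")
A=cv2.resize(a[150:246,150:278],(512,384));Bq=cv2.resize(b[208:336,190:318],(384,384)); cv2.imwrite("pics/c4.png",cv2.resize(np.hstack([A,Bq]),(800,343)))
E
```

```text
eef_pos: [0.4812, 0.2192, 0.1899]
contact_force: [0.5, 1.0, -0.8]
eef_pos: [0.4653, -0.0822, 0.1289]
time: 29.38
eef_pos: [0.4726, -0.0843, 0.1018]
tcp_rot: [0.995, 0.007, 0.103, 0.001]
contact_force: [0.8, 0.6, -1.3]
opening: 0.283
finger_force: 59.7
```

View pics/c4.png

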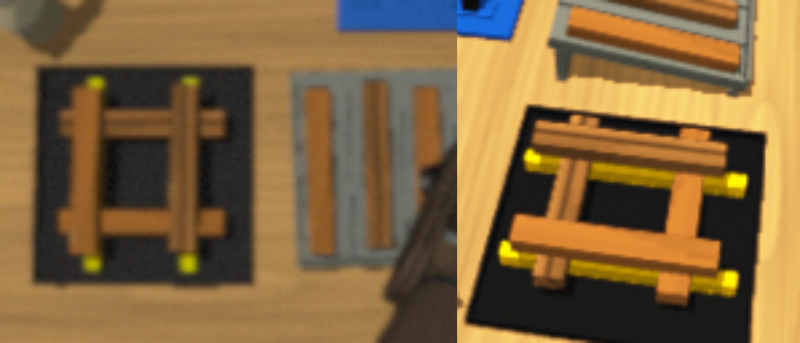

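```bash
python3 -m handwheel '[[0.045,0,-0.223,0,0,0,-1],[0.045,0,-0.223,0,0,0,-1],[0.045,0,-0.223,0,0,0,-1]]' | grep -E 'force'
python3 -m handwheel '[[0.147,-0.894,0.03,0.049,-0.051,-0.489,-1],[0.147,-0.894,0.03,0.049,-0.051,-0.489,-1],[0.147,-0.894,0.03,0.049,-0.051,-0.489,-1],[0.147,-0.894,0.03,0.049,-0.051,-0.489,-1],[0.147,-0.894,0.03,0.049,-0.051,-0.489,-1],[0.147,-0.894,0.03,0.049,-0.051,-0.489,-1],[0.147,-0.894,0.03,0.049,-0.051,-0.489,-1],[0.147,-0.894,0.03,0.049,-0.051,-0.489,-1],[0.147,-0.894,0.03,0.049,-0.051,-0.489,-1],[0.147,-0.894,0.03,0.049,-0.051,-0.489,-1],[0.147,-0.894,0.03,0.049,-0.051,-0.489,-1]]'
python3 -m handwheel '[[0,0,0.1,0,0,0,-1],[0,0,0.222,0,0,0,-1],[0,0,0.235,0,0,0,-1],[0,0,0.247,0,0,0,-1],[0,0,0.255,0,0,0,-1],[0,0,0.26,0,0,0,-1],[0,0,0.26,0,0,0,-1]]'
python3 - <<'E'
from plan import *
print(plane("top",[[174.1,197.6],[201.8,196.8]],.056))
E
```

```text
contact_force: [0.0, -0.0, -0.4]
finger_force: 59.7
time: 31.22
eef_pos: [0.5258, 0.2745, 0.1889]
tcp_rot: [0.713, 0.701, -0.002, 0.0]
contact_force: [0.6, -0.7, -0.6]
opening: 0.283
finger_force: 59.7
time: 32.1
eef_pos: [0.527, 0.2747, 0.0875]
tcp_rot: [0.713, 0.702, 0.0, 0.001]
contact_force: [0.8, 0.1, -1.1]
opening: 0.285
finger_force: 59.7
[[0.47940802 0.31529646 0.056     ]
 [0.4811437  0.21451199 0.056     ]]
```

```bash
python3 -m handwheel '[[0,0,0.005,0,0,0,-1],[0,0,0.005,0,0,0,-1]]' | grep -E 'eef|contact';python3 -m handwheel '[[0,0,0.004,0,0,0,-1],[0,0,0.004,0,0,0,-1]]' | grep -E 'eef|contact'
sed -i 's/TRAY=np.array(\[.476,.2695\])/TRAY=np.array([.476,.2715])/' plan.py
python3 - <<'E'
from plan import *
p,R=load(); p[2]=.086-.0036; p,R=rel(p,R); p,R=pick(3,p,R); p,R=place(3,-1,p,R,.0075); p,R=rel(p,R); save(p,R)
E
```

```text
eef_pos: [0.5266, 0.2746, 0.0848]
contact_force: [0.6, -0.6, 0.4]
eef_pos: [0.5268, 0.2746, 0.0845]
contact_force: [-2.6, -1.1, 6.0]
RELEASE
6
  rows:
  3 x [0,0,0,0,0,0,0]
  3 x [0,0,-0.175,0,0,0,0]
PICK 3
1
  rows:
  1 x [0,0,-0.094,0,0,0,-0.1]
10
  rows:
  10 x [-0.763,-0.155,0.155,-0.049,0.051,0.49,-0.1]
10
  rows:
  1 x [0,0.001,0.15,0,0,0,-0.1]
  2 x [0,0.001,0.175,0,0,0,-0.1]
  4 x [0,0.001,0.175,0,0,0,-1]
  3 x [0,0.001,0.075,0,0,0,-1]
PLACE 3 -1
2
  rows:
  2 x [0.046,0,-0.223,0,0,0,-1]
9
  rows:
  9 x [-0.089,-0.771,-0.018,0.049,-0.051,-0.49,-1]
8
  rows:
  3 x [0,0,0.221,0,0,0,-1]
  5 x [0,0,0.269,0,0,0,-1]
RELEASE
6
  rows:
  3 x [0,0,0,0,0,0,0]
  3 x [0,0,-0.175,0,0,0,0]
```

```bash
python3 -m handwheel '[[0,0,0,0,0,0,0],[0,0,0,0,0,0,0],[0,0,0,0,0,0,0],[0,0,-0.175,0,0,0,0],[0,0,-0.175,0,0,0,0],[0,0,-0.269,0,0,0,-0.1],[0,0,-0.269,0,0,0,-0.1],[0,0,-0.269,0,0,0,-0.1]]' | grep -E 'eef|contact'
python3 -m handwheel '[[-0.763,-0.155,0.155,-0.049,0.051,0.49,-0.1],[-0.763,-0.155,0.155,-0.049,0.051,0.49,-0.1],[-0.763,-0.155,0.155,-0.049,0.051,0.49,-0.1],[-0.763,-0.155,0.155,-0.049,0.051,0.49,-0.1],[-0.763,-0.155,0.155,-0.049,0.051,0.49,-0.1],[-0.763,-0.155,0.155,-0.049,0.051,0.49,-0.1],[-0.763,-0.155,0.155,-0.049,0.051,0.49,-0.1],[-0.763,-0.155,0.155,-0.049,0.051,0.49,-0.1],[-0.763,-0.155,0.155,-0.049,0.051,0.49,-0.1],[-0.763,-0.155,0.155,-0.049,0.051,0.49,-0.1],[-0.763,-0.155,0.155,-0.049,0.051,0.49,-0.1]]' | grep eef
python3 -m handwheel '[[0,0,0.15,0,0,0,-0.1],[0,0,0.165,0,0,0,-0.1],[0,0,0.175,0,0,0,-0.1],[0,0,0.175,0,0,0,-1],[0,0,0.175,0,0,0,-1],[0,0,0.175,0,0,0,-1],[0,0,0.175,0,0,0,-1],[0,0,0.12,0,0,0,-1],[0,0,0.075,0,0,0,-1],[0,0,0.075,0,0,0,-1]]'
python3 -m handwheel '[[0.046,0,-0.223,0,0,0,-1],[0.046,0,-0.223,0,0,0,-1],[0.046,0,-0.223,0,0,0,-1]]' | grep -E 'force'
python3 -m handwheel '[[-0.089,-0.771,-0.018,0.049,-0.051,-0.49,-1],[-0.089,-0.771,-0.018,0.049,-0.051,-0.49,-1],[-0.089,-0.771,-0.018,0.049,-0.051,-0.49,-1],[-0.089,-0.771,-0.018,0.049,-0.051,-0.49,-1],[-0.089,-0.771,-0.018,0.049,-0.051,-0.49,-1],[-0.089,-0.771,-0.018,0.049,-0.051,-0.49,-1],[-0.089,-0.771,-0.018,0.049,-0.051,-0.49,-1],[-0.089,-0.771,-0.018,0.049,-0.051,-0.49,-1],[-0.089,-0.771,-0.018,0.049,-0.051,-0.49,-1],[-0.089,-0.771,-0.018,0.049,-0.051,-0.49,-1],[-0.089,-0.771,-0.018,0.049,-0.051,-0.49,-1]]'
python3 -m handwheel '[[0,0,0.1,0,0,0,-1],[0,0,0.222,0,0,0,-1],[0,0,0.235,0,0,0,-1],[0,0,0.247,0,0,0,-1],[0,0,0.255,0,0,0,-1],[0,0,0.26,0,0,0,-1],[0,0,0.26,0,0,0,-1]]'
python3 -m handwheel '[[0,0,0.003,0,0,0,-1],[0,0,0.005,0,0,0,-1],[0,0,0.005,0,0,0,-1]]' | grep -E 'eef|contact'
```

```text
eef_pos: [0.5259, 0.2746, 0.1895]
contact_force: [-0.0, 0.2, 0.0]
eef_pos: [0.4593, -0.0294, 0.1283]
time: 36.22
eef_pos: [0.4669, -0.0298, 0.1016]
tcp_rot: [0.995, 0.005, 0.103, 0.0]
contact_force: [0.3, -0.1, -1.3]
opening: 0.283
finger_force: 59.5
contact_force: [-0.4, -0.2, -1.0]
finger_force: 59.5
time: 37.98
eef_pos: [0.4258, 0.2782, 0.1891]
tcp_rot: [0.713, 0.701, -0.002, 0.001]
contact_force: [-0.6, 0.3, -0.2]
opening: 0.282
finger_force: 59.5
time: 38.85
eef_pos: [0.427, 0.2785, 0.0875]
tcp_rot: [0.712, 0.702, 0.0, 0.001]
contact_force: [0.3, -0.0, -0.4]
opening: 0.28
finger_force: 59.5
eef_pos: [0.4268, 0.2784, 0.0852]
contact_force: [-1.7, -1.0, 3.2]
```

Contact. Release, then slat 2 to layer 4.

Run:
```python
from plan import *
p,R=load(); 
a=load()
p=np.array([p[0],p[1],.086-.002]); p,R=rel(p,R); p,R=pick(2,p,R); p,R=place(4,1,p,R,.0095); p,R=rel(p,R); p,R=pick(1,p,R); p,R=place(4,-1,p,R,.0095); p,R=rel(p,R); save(p,R)
```

```text
RELEASE
6
  rows:
  3 x [0,0,0,0,0,0,0]
  3 x [0,0,-0.175,0,0,0,0]
PICK 2
1
  rows:
  1 x [0,0,-0.09,0,0,0,-0.1]
10
  rows:
  10 x [-0.641,0.11,0.155,-0.049,0.051,0.49,-0.1]
10
  rows:
  1 x [0,0,0.149,0,0,0,-0.1]
  2 x [0,0,0.174,0,0,0,-0.1]
  4 x [0,0,0.174,0,0,0,-1]
  3 x [0,0,0.074,0,0,0,-1]
PLACE 4 1
2
  rows:
  2 x [0.045,0,-0.222,0,0,0,-1]
5
  rows:
  5 x [0.034,-0.75,0.007,-0.001,-0.064,0.008,-1]
8
  rows:
  3 x [0,0,0.171,0,0,0,-1]
  5 x [0,0,0.219,0,0,0,-1]
RELEASE
6
  rows:
  3 x [0,0,0,0,0,0,0]
  3 x [0,0,-0.175,0,0,0,0]
PICK 1
1
  rows:
  1 x [0,0,-0.044,0,0,0,-0.1]
6
  rows:
  6 x [-0.044,0.604,0.154,0.001,0.064,-0.007,-0.1]
10
  rows:
  1 x [0,0,0.15,0,0,0,-0.1]
  2 x [0,0,0.175,0,0,0,-0.1]
  4 x [0,0,0.175,0,0,0,-1]
  3 x [0,0,0.075,0,0,0,-1]
PLACE 4 -1
2
  rows:
  2 x [0.045,0,-0.223,0,0,0,-1]
3
  rows:
  3 x [0.037,-0.353,0.008,-0.001,-0.064,0.007,-1]
8
  rows:
  3 x [0,0,0.171,0,0,0,-1]
  5 x [0,0,0.219,0,0,0,-1]
RELEASE
6
  rows:
  3 x [0,0,0,0,0,0,0]
  3 x [0,0,-0.175,0,0,0,0]
```

```bash
python3 -m handwheel '[[0,0,0,0,0,0,0],[0,0,0,0,0,0,0],[0,0,0,0,0,0,0],[0,0,-0.175,0,0,0,0],[0,0,-0.175,0,0,0,0],[0,0,-0.265,0,0,0,-0.1],[0,0,-0.265,0,0,0,-0.1],[0,0,-0.265,0,0,0,-0.1]]' | grep -E 'eef|contact'
python3 -m handwheel '[[-0.641,0.11,0.155,-0.049,0.051,0.49,-0.1],[-0.641,0.11,0.155,-0.049,0.051,0.49,-0.1],[-0.641,0.11,0.155,-0.049,0.051,0.49,-0.1],[-0.641,0.11,0.155,-0.049,0.051,0.49,-0.1],[-0.641,0.11,0.155,-0.049,0.051,0.49,-0.1],[-0.641,0.11,0.155,-0.049,0.051,0.49,-0.1],[-0.641,0.11,0.155,-0.049,0.051,0.49,-0.1],[-0.641,0.11,0.155,-0.049,0.051,0.49,-0.1],[-0.641,0.11,0.155,-0.049,0.051,0.49,-0.1],[-0.641,0.11,0.155,-0.049,0.051,0.49,-0.1],[-0.641,0.11,0.155,-0.049,0.051,0.49,-0.1]]' | grep eef
python3 -m handwheel '[[0,0,0.15,0,0,0,-0.1],[0,0,0.165,0,0,0,-0.1],[0,0,0.174,0,0,0,-0.1],[0,0,0.174,0,0,0,-1],[0,0,0.174,0,0,0,-1],[0,0,0.174,0,0,0,-1],[0,0,0.174,0,0,0,-1],[0,0,0.12,0,0,0,-1],[0,0,0.074,0,0,0,-1],[0,0,0.074,0,0,0,-1]]'
python3 -m handwheel '[[0.045,0,-0.222,0,0,0,-1],[0.045,0,-0.222,0,0,0,-1],[0.045,0,-0.222,0,0,0,-1]]' | grep -E 'force'
python3 -m handwheel '[[0.034,-0.75,0.007,-0.001,-0.064,0.008,-1],[0.034,-0.75,0.007,-0.001,-0.064,0.008,-1],[0.034,-0.75,0.007,-0.001,-0.064,0.008,-1],[0.034,-0.75,0.007,-0.001,-0.064,0.008,-1],[0.034,-0.75,0.007,-0.001,-0.064,0.008,-1],[0.034,-0.75,0.007,-0.001,-0.064,0.008,-1],[0.034,-0.75,0.007,-0.001,-0.064,0.008,-1]]'
python3 -m handwheel '[[0,0,0.1,0,0,0,-1],[0,0,0.171,0,0,0,-1],[0,0,0.185,0,0,0,-1],[0,0,0.2,0,0,0,-1],[0,0,0.21,0,0,0,-1],[0,0,0.216,0,0,0,-1],[0,0,0.219,0,0,0,-1],[0,0,0.219,0,0,0,-1]]'
```

```text
eef_pos: [0.4259, 0.2783, 0.1895]
contact_force: [-0.4, 0.7, -0.7]
eef_pos: [0.466, 0.0215, 0.1283]
time: 42.85
eef_pos: [0.4735, 0.0213, 0.102]
tcp_rot: [0.995, 0.005, 0.103, 0.0]
contact_force: [1.1, 0.6, 0.3]
opening: 0.284
finger_force: 59.8
contact_force: [0.3, -1.0, -0.6]
finger_force: 59.8
time: 44.1
eef_pos: [0.482, 0.321, 0.1881]
tcp_rot: [1.0, -0.007, -0.002, 0.002]
contact_force: [0.4, 0.3, -1.1]
opening: 0.278
finger_force: 59.8
time: 45.1
eef_pos: [0.4832, 0.3216, 0.1033]
tcp_rot: [1.0, -0.007, 0.0, 0.001]
contact_force: [0.6, 0.9, 0.0]
opening: 0.282
finger_force: 59.8
```

```bash
python3 -m handwheel '[[0,0,0.002,0,0,0,-1],[0,0,0.003,0,0,0,-1],[0,0,0.003,0,0,0,-1]]' | grep -E 'eef|contact';  python3 -m handwheel '[[0,0,0.002,0,0,0,-1],[0,0,0.002,0,0,0,-1]]' | grep -E 'eef|contact'
```

```text
eef_pos: [0.4832, 0.3216, 0.1022]
contact_force: [-1.6, 0.1, 1.2]
eef_pos: [0.4832, 0.3216, 0.1021]
contact_force: [-3.3, -0.5, 5.2]
```

```bash
python3 -m handwheel '[[0,0,0,0,0,0,0],[0,0,0,0,0,0,0],[0,0,0,0,0,0,0],[0,0,-0.175,0,0,0,0],[0,0,-0.224,0,0,0,-0.1],[0,0,-0.224,0,0,0,-0.1],[0,0,-0.224,0,0,0,-0.1]]' | grep -E 'eef|contact'
python3 -m handwheel '[[-0.044,0.604,0.154,0.001,0.064,-0.007,-0.1],[-0.044,0.604,0.154,0.001,0.064,-0.007,-0.1],[-0.044,0.604,0.154,0.001,0.064,-0.007,-0.1],[-0.044,0.604,0.154,0.001,0.064,-0.007,-0.1],[-0.044,0.604,0.154,0.001,0.064,-0.007,-0.1],[-0.044,0.604,0.154,0.001,0.064,-0.007,-0.1],[-0.044,0.604,0.154,0.001,0.064,-0.007,-0.1]]' | grep eef
python3 -m handwheel '[[0,0,0.15,0,0,0,-0.1],[0,0,0.165,0,0,0,-0.1],[0,0,0.175,0,0,0,-0.1],[0,0,0.175,0,0,0,-1],[0,0,0.175,0,0,0,-1],[0,0,0.175,0,0,0,-1],[0,0,0.175,0,0,0,-1],[0,0,0.12,0,0,0,-1],[0,0,0.075,0,0,0,-1],[0,0,0.075,0,0,0,-1]]'
python3 -m handwheel '[[0.045,0,-0.223,0,0,0,-1],[0.045,0,-0.223,0,0,0,-1],[0.045,0,-0.223,0,0,0,-1]]' | grep -E 'force'
python3 -m handwheel '[[0.037,-0.353,0.008,-0.001,-0.064,0.007,-1],[0.037,-0.353,0.008,-0.001,-0.064,0.007,-1],[0.037,-0.353,0.008,-0.001,-0.064,0.007,-1],[0.037,-0.353,0.008,-0.001,-0.064,0.007,-1],[0.037,-0.353,0.008,-0.001,-0.064,0.007,-1]]'
python3 -m handwheel '[[0,0,0.1,0,0,0,-1],[0,0,0.171,0,0,0,-1],[0,0,0.185,0,0,0,-1],[0,0,0.2,0,0,0,-1],[0,0,0.21,0,0,0,-1],[0,0,0.216,0,0,0,-1],[0,0,0.219,0,0,0,-1],[0,0,0.219,0,0,0,-1]]'
python3 -m handwheel '[[0,0,0.002,0,0,0,-1],[0,0,0.003,0,0,0,-1],[0,0,0.003,0,0,0,-1]]' | grep -E 'eef|contact'
```

```text
eef_pos: [0.4823, 0.3212, 0.1891]
contact_force: [0.4, 0.4, 0.4]
eef_pos: [0.462, 0.0814, 0.1292]
time: 48.72
eef_pos: [0.4691, 0.0801, 0.1017]
tcp_rot: [0.995, 0.004, 0.103, -0.0]
contact_force: [-0.7, 0.7, 0.0]
opening: 0.28
finger_force: 59.7
contact_force: [0.3, 0.1, -0.8]
finger_force: 59.7
time: 49.72
eef_pos: [0.4812, 0.2204, 0.1895]
tcp_rot: [1.0, -0.008, -0.001, 0.001]
contact_force: [0.7, 1.1, -0.4]
opening: 0.277
finger_force: 59.7
time: 50.72
eef_pos: [0.482, 0.2216, 0.1034]
tcp_rot: [1.0, -0.007, 0.0, 0.001]
contact_force: [-0.0, -0.8, -0.4]
opening: 0.286
finger_force: 59.7
eef_pos: [0.4821, 0.2216, 0.1026]
contact_force: [-2.7, 0.0, 4.4]
```

```bash
python3 -m handwheel '[[0,0,0,0,0,0,0],[0,0,0,0,0,0,0],[0,0,0,0,0,0,0],[0,0,-0.175,0,0,0,0],[0,0,-0.222,0,0,0,0],[0,0,-0.222,0,0,0,0]]' | grep -E 'eef|contact'
python3 -m handwheel '[[0,0.98,0,0,0,0,0.2],[0,0.98,0,0,0,0,0.2],[0,0.98,0,0,0,0,0.2],[0,0.98,0,0,0,0,0.2],[0,0.98,0,0,0,0,0.2],[0,0.98,0,0,0,0,0.2],[0,0.98,0,0,0,0,0.2],[0,0.98,0,0,0,0,0.2]]'
python3 - <<'E'
from plan import *
a=shot("top","t5");b=shot("side","s5")
A=cv2.resize(a[45:245,150:320],(510,600));Bq=cv2.resize(b[150:340,30:318],(800,528)); cv2.imwrite("pics/c5.png",A);cv2.imwrite("pics/c6.png",Bq)
for c in blobs(mask(a,(95,100,60),(120,255,255),(225,110,320,165)),60):
    r=cv2.minAreaRect(c); m,d,p=axis(c); w=plane("top",[m,m+10*d],.011); e=w[1]-w[0]; print("pad",m,r,w[0].round(4),np.arctan2(e[1],e[0]).round(4), plane("top",cv2.boxPoints(r),.011)[:,:2].round(4).tolist())
g=blobs(mask(a,(0,0,0),(180,255,60),(240,120,300,165)),10)
for c in g: m,d,p=axis(c); w=plane("top",[m,m+5*d],.054); e=w[1]-w[0]; print("grip top",m,w[0].round(4),np.arctan2(e[1],e[0]).round(3))
E
```

```text
eef_pos: [0.4835, 0.222, 0.1936]
contact_force: [-0.2, -0.4, -0.4]
time: 52.85
eef_pos: [0.4753, -0.1705, 0.1897]
tcp_rot: [1.0, -0.008, -0.001, -0.0]
contact_force: [-0.5, 1.0, -0.1]
opening: 0.599
finger_force: 0.0
pad [265.26300578 145.05780347] ((265.5, 145.0), (24.0, 41.0), 90.0) [ 0.6755 -0.0163  0.011 ] -1.5982 [[0.7225, 0.0592], [0.7202, -0.0946], [0.6292, -0.0931], [0.6313, 0.0599]]
grip top [265.47457627 143.66101695] [ 0.6721 -0.0172  0.054 ] -1.591
```

View pics/c5.png

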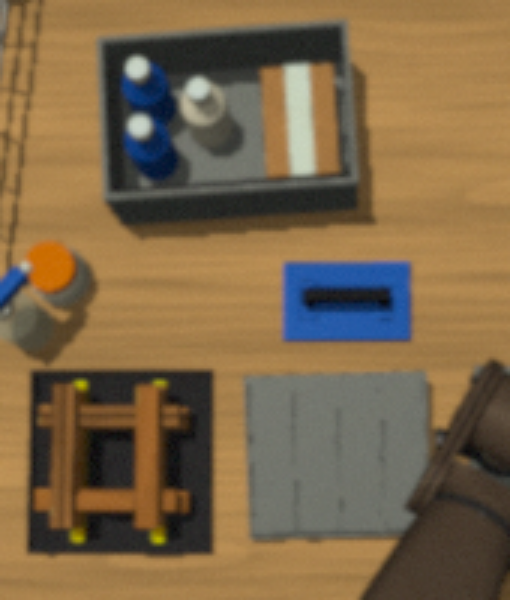

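View pics/c6.png

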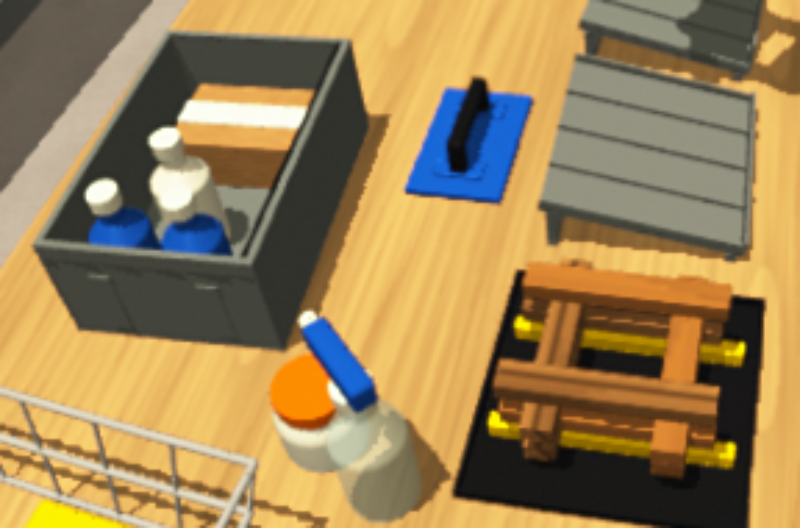

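Run:
```python
from h import *
T=[[185.8,110.5],[269,105.5],[191.7,121],[268.3,115]]; Sd=[[120.5,243.5],[156.3,165],[132.8,274],[164,192.3]]
print(tri(T,Sd).round(4)); print(plane("top",T[:2],.12).round(4),plane("top",T[2:],0).round(4))
a=cv2.imread("pics/top0.png"); h=cv2.cvtColor(a,cv2.COLOR_BGR2HSV)
a=cv2.imread("pics/t5.png"); h=cv2.cvtColor(a,cv2.COLOR_BGR2HSV)
for u in(200,215,230,245,260): print(u,[tuple(int(k) for k in h[v,u][1:]) for v in range(102,126)])
# pad grip height: side view black grip blob extremes vs top ends
b=cv2.imread("pics/s5.png"); 
c=max(blobs(mask(b,(0,0,0),(180,255,50),(180,170,215,215)),8),key=cv2.contourArea)[:,0]; print(c.min(0),c.max(0),c[c[:,1].argmin()],c[(c@[1,1]).argmin()])
s=monitor.get_state(); print(s["qpos"])
```

```text
[[ 7.806e-01  2.614e-01  1.176e-01  3.500e-03]
 [ 7.934e-01 -3.170e-02  1.152e-01  4.200e-03]
 [ 7.743e-01  2.622e-01  4.600e-03  7.000e-04]
 [ 7.866e-01 -2.960e-02  1.500e-02  5.100e-03]]
[[ 0.7817  0.2615  0.12  ]
 [ 0.7941 -0.0312  0.12  ]] [[ 0.7752  0.263   0.    ]
 [ 0.7933 -0.0293  0.    ]]
200 [(255, 54), (236, 55), (108, 66), (21, 74), (18, 83), (14, 73), (12, 82), (20, 100), (18, 83), (27, 57), (23, 45), (20, 39), (26, 39), (34, 38), (30, 42), (23, 33), (50, 41), (109, 56), (131, 78), (132, 89), (134, 93), (137, 108), (141, 145), (144, 163)]
215 [(22, 118), (19, 119), (20, 116), (13, 99), (13, 80), (15, 86), (13, 98), (24, 84), (27, 56), (12, 42), (33, 39), (27, 38), (12, 41), (26, 40), (20, 39), (61, 42), (86, 59), (123, 77), (144, 85), (148, 88), (132, 91), (140, 109), (140, 146), (137, 164)]
230 [(26, 119), (18, 116), (20, 104), (16, 80), (15, 86), (21, 98), (29, 79), (14, 53), (20, 39), (21, 37), (24, 42), (24, 42), (27, 38), (26, 39), (49, 42), (98, 60), (129, 79), (133, 90), (138, 89), (140, 91), (144, 110), (137, 147), (140, 159), (141, 161)]
245 [(135, 161), (132, 124), (96, 82), (23, 88), (15, 100), (16, 78), (19, 53), (7, 36), (19, 40), (31, 33), (27, 38), (13, 39), (38, 40), (42, 43), (89, 60), (134, 78), (138, 85), (138, 89), (141, 94), (135, 115), (144, 151), (138, 163), (138, 165), (143, 166)]
260 [(147, 118), (97, 79), (18, 84), (15, 102), (18, 83), (20, 52), (24, 43), (26, 39), (0, 38), (34, 38), (13, 39), (14, 37), (31, 41), (95, 62), (129, 75), (134, 82), (139, 86), (137, 108), (136, 146), (140, 162), (139, 167), (141, 166), (139, 174), (144, 172)]
[191 179] [205 211] [200 179] [200 179]
[-5.42278655e-01 -3.21998185e-02  2.04334284e+00 -3.05235476e-04
  1.13178223e+00  1.04242995e+00]
```

```bash
cat > kin.py <<'E'
from plan import *
from scipy.optimize import least_squares
def fk(q,k):
    h,o,L1,L2,d=k; E=lambda a,t:Rn.from_euler(a,t).as_matrix()
    R=E('z',q[0]); p=np.array([0,0,h])+R@[0,o,0]; R=R@E('y',q[1]); p=p+R@[0,0,L1]
    R=R@E('y',q[2]); p=p+R@[0,0,L2]; R=R@E('z',q[3])@E('y',q[4])@E('z',q[5]+np.pi/2); return p+R@[0,0,d],R
D=[([-1.31,.287,1.578,0,1.279,-.15],[.269,-.618,.249]),([-0.88220229,0.13910944,1.99766572,0.19297563,0.87613029,0.62358172],[0.4631,-0.3505,0.129]),([-.54227866,-.03219982,2.04334284,-.00030524,1.13178223,1.04242995],[.4753,-.1705,.1897])]
K=least_squares(lambda k:np.concatenate([fk(q,k)[0]-p for q,p in D]),[.197,.1,.454,.563,.219]).x
LO=np.array([-2.77,-.9,.21,-1.53,.24,-2.84]);HI=np.array([2.77,2.22,2.48,4.67,2.81,2.84])
def ik(p,R,q0):
    f=lambda q:np.r_[(fk(q,K)[0]-p)*10,Rn.from_matrix(fk(q,K)[1].T@R).as_rotvec()]
    r=least_squares(f,np.clip(q0,LO+.01,HI-.01),bounds=(LO,HI)); return r.x,np.abs(r.fun).max()
E
python3 - <<'E'
from kin import *
print(K.round(4))
for q,p in D: a,R=fk(q,K); print((a-p).round(4),Rn.from_matrix(R).as_quat().round(3))
x,y=np.array([200,215,230,245,260.]),0
for z,v in((.12,[110.7,109.7,108.5,107.6,106.7]),(0,[118.5,118,117,116,114.7])):
    w=plane("top",np.c_[x,v],z); f=np.polyfit(w[:,1],w[:,0],1); print(z,"x at y=.085",np.polyval(f,.085).round(4),"yaw",-f[0].round(4))
yaw=.044; xf=.785; b=np.radians(25)
nx=np.array([np.cos(yaw),np.sin(yaw),0])
z=nx*np.cos(b)-[0,0,np.sin(b)]; tx=np.array([-np.sin(yaw),np.cos(yaw),0]); R=np.c_[tx,np.cross(z,tx),z]
for dx,zz in((0,0.065),(0.,.2),(-.15,.25)):
  p=np.array([xf-.063+dx,.085,zz])
  for q0 in([0,.4,2.1,np.pi,.5,-1.5],[0,.4,2.1,np.pi,.5,1.5],[0,.4,2.1,np.pi,.5,2.8],[0,.4,2.1,np.pi,.5,-2.8]): s,e=ik(p,R,q0); print(s.round(3),e.round(4))
E
```

```text
[0.1988 0.1009 0.4494 0.5628 0.2178]
[ 0.      0.0012 -0.0002] [ 0.979  0.204 -0.    -0.001]
[-0.0001 -0.0028 -0.0003] [ 0.995 -0.024  0.101  0.003]
[0.0002 0.0017 0.0005] [ 1.    -0.007 -0.001 -0.   ]
0.12 x at y=.085 0.7863 yaw 0.0502
0 x at y=.085 0.7901 yaw 0.0473
[-0.073  0.416  2.076  2.775  0.483 -2.84 ] 0.062
[0.013 0.422 2.055 3.403 0.439 2.84 ] 0.1364
[0.013 0.422 2.055 3.403 0.439 2.84 ] 0.1364
[-0.073  0.416  2.076  2.775  0.483 -2.84 ] 0.062
[-0.047  0.177  2.063  2.792  0.245 -2.84 ] 0.0006
[-1.000e-03  1.860e-01  2.053e+00  3.413e+00  2.400e-01  2.840e+00] 0.1046
[-1.000e-03  1.860e-01  2.053e+00  3.413e+00  2.400e-01  2.840e+00] 0.1046
[-0.047  0.177  2.063  2.792  0.245 -2.84 ] 0.0006
[-0.094 -0.25   2.387  2.348  0.24  -2.414] 0.0454
[-0.    -0.223  2.382  3.419  0.24   2.84 ] 0.107
[-0.    -0.223  2.382  3.419  0.24   2.84 ] 0.107
[-0.094 -0.25   2.387  2.348  0.24  -2.414] 0.0454
```

```bash
cat > pad.py <<'E'
from kin import *
YAW=.048; XF0=.7855; Y0=.085   # crate face x at y=.085 (robot frame)
def lean(b,y,back=0.,up=0.):
    nx=np.array([np.cos(YAW),np.sin(YAW),0]); t=np.array([-np.sin(YAW),np.cos(YAW),0]); zz=np.array([0,0,1.])
    z=nx*np.cos(b)-zz*np.sin(b); R=np.c_[t,np.cross(z,t),z]
    f=np.array([XF0-(y-Y0)*np.tan(YAW),y,0])
    return f-nx*(.1*np.sin(b)+back)+.05*(nx*np.sin(b)+zz*np.cos(b))-.046*z+zz*up, R
G=np.array([.672,-.0165,.046]); GR=tool(1.547)
E
python3 - <<'E'
from pad import *
for b in (25,28,31,34):
  for y in(.06,.07):
    r=[]
    for back,up in((0,0),(.01,.005),(.05,.03)):
        p,R=lean(np.radians(b),y,back,up); s,e=ik(p,R,[-.1,.4,2.1,2.6,.45,-2.7]); r.append((s.round(3).tolist(),round(e,4)))
    print(b,y,*r,sep="\n   ")
for z in(.046,.12,.25):
    s,e=ik(np.r_[G[:2],z],GR,[-.15,.3,1.9,0,1.,0]); print(s.round(3),e)
E
```

```text
25
   0.06
   ([-0.118, 0.417, 2.079, 2.739, 0.5, -2.84], np.float64(0.0393))
   ([-0.121, 0.391, 2.104, 2.737, 0.5, -2.84], np.float64(0.0377))
   ([-0.13, 0.273, 2.202, 2.73, 0.485, -2.84], np.float64(0.0267))
25
   0.07
   ([-0.103, 0.417, 2.078, 2.751, 0.494, -2.84], np.float64(0.0465))
   ([-0.105, 0.391, 2.103, 2.749, 0.494, -2.84], np.float64(0.0451))
   ([-0.113, 0.273, 2.201, 2.743, 0.478, -2.84], np.float64(0.0348))
28
   0.06
   ([-0.111, 0.402, 2.073, 2.739, 0.43, -2.84], np.float64(0.0243))
   ([-0.113, 0.376, 2.097, 2.737, 0.429, -2.84], np.float64(0.0227))
   ([-0.122, 0.258, 2.195, 2.732, 0.413, -2.84], np.float64(0.0112))
28
   0.07
   ([-0.095, 0.402, 2.071, 2.751, 0.424, -2.84], np.float64(0.0318))
   ([-0.097, 0.376, 2.096, 2.749, 0.423, -2.84], np.float64(0.0303))
   ([-0.105, 0.258, 2.193, 2.744, 0.406, -2.84], np.float64(0.0195))
31
   0.06
   ([-0.103, 0.39, 2.064, 2.741, 0.36, -2.84], np.float64(0.0087))
   ([-0.105, 0.364, 2.089, 2.739, 0.359, -2.84], np.float64(0.007))
   ([-0.115, 0.245, 2.185, 2.712, 0.341, -2.819], np.float64(0.0))
31
   0.07
   ([-0.088, 0.39, 2.062, 2.752, 0.354, -2.84], np.float64(0.0164))
   ([-0.09, 0.364, 2.087, 2.751, 0.353, -2.84], np.float64(0.0148))
   ([-0.096, 0.246, 2.183, 2.746, 0.335, -2.84], np.float64(0.0036))
34
   0.06
   ([-0.098, 0.38, 2.053, 2.705, 0.289, -2.803], np.float64(0.0))
   ([-0.101, 0.353, 2.077, 2.694, 0.288, -2.794], np.float64(0.0))
   ([-0.113, 0.234, 2.171, 2.618, 0.27, -2.725], np.float64(0.0))
34
   0.07
   ([-0.08, 0.381, 2.052, 2.754, 0.284, -2.84], np.float64(0.0003))
   ([-0.082, 0.354, 2.076, 2.746, 0.283, -2.834], np.float64(0.0))
   ([-0.093, 0.235, 2.17, 2.678, 0.263, -2.77], np.float64(0.0))
[-0.175  0.487  1.715 -0.     0.94  -0.151] 1.1102230246251565e-15
[-0.175  0.397  1.685 -0.     1.059 -0.151] 3.4833247397614286e-12
[-0.175  0.284  1.58   0.     1.278 -0.151] 1.6653345369377348e-15
```

```bash
cat >> pad.py <<'E'
LO[5]=-2.80
def qpath(q0,q1,n):
    return [q0+(q1-q0)*(i+1)/n for i in range(n)]
E
python3 - <<'E'
from pad import *
p0=np.array([.4767,-.1703,.19]); R0=tool(-.012)
p,R=call([(G+[0,0,.09],GR,.4,2)],p0,R0); p,R=call([(G+[0,0,.02],GR,.4,0),(G,GR,.4,2),(G,GR,-1,4),(G+[0,0,.03],GR,-1,2)],p,R)
b=np.radians(32); y=.065
pp,Rp=lean(b,y,.05,.04); qp,e=ik(pp,Rp,[-.1,.3,2.2,2.6,.33,-2.7]); print("pre",qp.round(3),e,pp.round(4))
pf,Rf=lean(b,y); qf,e2=ik(pf,Rf,qp); print("fin",qf.round(3),e2,pf.round(4),np.degrees(Rn.from_matrix(Rf.T@fk(qf,K)[1]).as_rotvec()).round(2))
L=np.r_[G[:2]-[.06,0],.25]; ql,_=ik(L,GR,[-.17,.3,1.6,0,1.2,-.15]); print("lift",ql.round(3))
C=np.array([[sx*.05,sy*.08,s] for sx in(-1,1) for sy in(-1,1) for s in(0,.011)])
n=22; pr=None
for i,q in enumerate(qpath(ql,qp,n)):
    a,R=fk(q,K); # pad frame in tool: pad x=tool y?, pad y=tool x, pad z=-tool z ; bar centre at z .046
    X=a+C[:,1:2]*R[:,0]+C[:,0:1]*R[:,1]-(C[:,2:3]-.046)*R[:,2]
    if pr is not None: st=(np.linalg.norm(a-pr[0])*1e3,np.degrees(np.linalg.norm(Rn.from_matrix(pr[1].T@R).as_rotvec())))
    else: st=(0,0)
    pr=(a,R)
    if i%3==0 or i==n-1: print(i,q.round(2),a.round(3),np.round(st,1),"minz",X[:,2].min().round(3),"x",X[:,0].max().round(3),"y",X[:,1].min().round(2),X[:,1].max().round(2))
E
```

```text
11
  rows:
  11 x [0.484,-0.39,0.135,0,0,-0.496,0.4]
12
  rows:
  2 x [0,0,0.175,0,0,0,0.4]
  3 x [0,0,0.225,0,0,0,0.4]
  4 x [0,0,0.225,0,0,0,-1]
  3 x [0,0,0.15,0,0,0,-1]
pre [-0.104  0.221  2.179  2.683  0.294 -2.781] 2.1141922472742575e-09 [0.6711 0.0595 0.1068]
fin [-0.096  0.386  2.059  2.706  0.332 -2.8  ] 0.01612691980325806 [0.721  0.0619 0.0668] [0.4  0.92 0.27]
lift [-0.192  0.154  1.733 -0.     1.255 -0.169]
0 [-0.19  0.16  1.75  0.12  1.21 -0.29] [0.619 0.01  0.239] [0 0] minz 0.182 x 0.675 y -0.07 0.1
3 [-0.18  0.17  1.81  0.49  1.08 -0.64] [0.641 0.08  0.221] [22.9  7. ] minz 0.14 x 0.72 y 0.01 0.18
6 [-0.16  0.18  1.87  0.85  0.95 -1.  ] [0.666 0.127 0.22 ] [15.5  5.9] minz 0.127 x 0.76 y 0.07 0.23
9 [-0.15  0.18  1.94  1.22  0.82 -1.36] [0.691 0.147 0.222] [8.7 4.9] minz 0.131 x 0.79 y 0.1 0.24
12 [-0.14  0.19  2.    1.59  0.69 -1.71] [0.71  0.141 0.217] [7.5 4.2] minz 0.133 x 0.806 y 0.09 0.23
15 [-0.13  0.2   2.06  1.95  0.56 -2.07] [0.716 0.117 0.196] [12.9  3.8] minz 0.12 x 0.803 y 0.06 0.21
18 [-0.12  0.21  2.12  2.32  0.43 -2.43] [0.703 0.086 0.158] [18.9  3.7] minz 0.087 x 0.78 y 0.01 0.17
21 [-0.1   0.22  2.18  2.68  0.29 -2.78] [0.671 0.059 0.107] [23.7  3.8] minz 0.04 x 0.74 y -0.02 0.14
```

```bash
python3 -m handwheel '[[0.484,-0.39,0.135,0,0,-0.496,0.4],[0.484,-0.39,0.135,0,0,-0.496,0.4],[0.484,-0.39,0.135,0,0,-0.496,0.4],[0.484,-0.39,0.135,0,0,-0.496,0.4],[0.484,-0.39,0.135,0,0,-0.496,0.4],[0.484,-0.39,0.135,0,0,-0.496,0.4],[0.484,-0.39,0.135,0,0,-0.496,0.4],[0.484,-0.39,0.135,0,0,-0.496,0.4],[0.484,-0.39,0.135,0,0,-0.496,0.4],[0.484,-0.39,0.135,0,0,-0.496,0.4],[0.484,-0.39,0.135,0,0,-0.496,0.4],[0.484,-0.39,0.135,0,0,-0.496,0.4]]' 100
python3 - <<'E'
from pad import *
print(monitor.get_state()["qpos"])
b=shot("side","s7"); cv2.imwrite("pics/c7.png",cv2.resize(b[120:240,140:300],(800,600)))
E
```

```text
time: 54.45
eef_pos: [0.6718, -0.0167, 0.1371]
tcp_rot: [0.717, 0.697, -0.0, 0.001]
contact_force: [0.6, -0.8, 0.3]
opening: 0.699
finger_force: 0.0
[-1.75176090e-01  3.85360070e-01  1.66706542e+00 -1.27983560e-03
  1.08866222e+00 -1.47520127e-01]
```

View pics/c7.png

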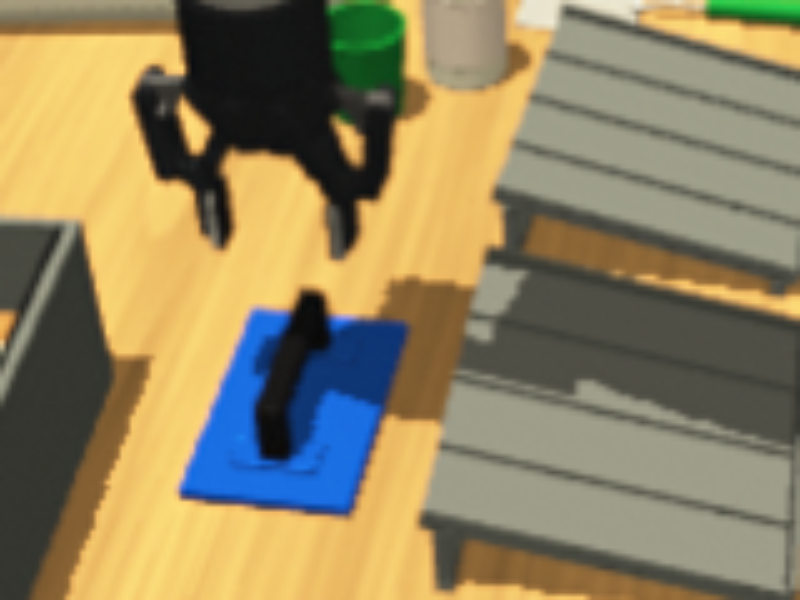

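```bash
python3 -c "
from h import *
print(tri([[265.5,143.7]],[[197.2,192.8]]))"; python3 -m handwheel '[[0,0,0.1,0,0,0,0.4],[0,0,0.175,0,0,0,0.4],[0,0,0.205,0,0,0,0.4],[0,0,0.225,0,0,0,0.4],[0,0,0.225,0,0,0,0.4]]'; python3 -m handwheel '[[0,0,0,0,0,0,-1],[0,0,0,0,0,0,-1],[0,0,0,0,0,0,-1],[0,0,0,0,0,0,-1],[0,0,0,0,0,0,-1]]' 100; python3 -m handwheel '[[0,0,-0.04,0,0,0,-1],[0,0,-0.075,0,0,0,-1],[0,0,-0.075,0,0,0,-1]]'
```

```text
[[ 0.6759906  -0.01719273  0.03682064  0.00120768]]
time: 55.12
eef_pos: [0.6724, -0.0175, 0.0476]
tcp_rot: [0.717, 0.697, -0.0, 0.001]
contact_force: [-0.1, 0.3, -1.2]
opening: 0.701
finger_force: 0.0
time: 55.75
eef_pos: [0.6731, -0.0176, 0.0487]
tcp_rot: [0.717, 0.697, 0.0, 0.002]
contact_force: [-0.6, 0.2, 5.0]
opening: 0.187
finger_force: 99.1
time: 56.12
eef_pos: [0.6729, -0.0175, 0.079]
tcp_rot: [0.717, 0.697, 0.001, 0.002]
contact_force: [0.5, 1.0, -2.3]
opening: 0.191
finger_force: 98.1
```

```bash
cat >> pad.py <<'E'
def rows(poses,p0,R0,g=-1):
    for p,R in poses:
        a=np.round(R0.T@(p-p0)/.4,3); b=np.round(Rn.from_matrix(R0.T@R).as_rotvec()/np.pi,3); print("["+",".join("%g"%(v+0) for v in [*a,*b,g])+"]",end=",")
    print(); return p0+R0@a*.4, R0@Rn.from_rotvec(b*np.pi).as_matrix()
E
python3 - <<'E'
from pad import *
b=np.radians(32); y=.065
pp,Rp=lean(b,y,.05,.04); qp,e=ik(pp,Rp,[-.1,.3,2.2,2.6,.33,-2.7])
L=np.r_[G[:2]-[.06,0],.25]; ql,_=ik(L,GR,[-.17,.3,1.6,0,1.2,-.15])
n=22; Q=[]
for t in np.arange(1,n+1)/n: q=ql+(qp-ql)*t; q[1]-=.22*np.sin(np.pi*t); Q.append(fk(q,K))
C=np.array([[sx*.05,sy*.08,s] for sx in(-1,1) for sy in(-1,1) for s in(0,.011)])
pr=(L,GR)
for i,(a,R) in enumerate(Q):
    X=a+C[:,1:2]*R[:,0]+C[:,0:1]*R[:,1]-(C[:,2:3]-.046)*R[:,2]
    st=(np.linalg.norm(a-pr[0])*1e3,np.degrees(np.linalg.norm(Rn.from_matrix(pr[1].T@R).as_rotvec())));pr=(a,R)
    if i%3==0: print(i,a.round(3),np.round(st,1),"minz",X[:,2].min().round(3),"x",X[:,0].max().round(3))
p,R=rows([(L,GR)],G+[0,0,.03],GR)
p,R=rows(Q[:11],p,R); p,R=rows(Q[11:],p,R); print(fk(qp,K)[0],Rn.from_matrix(fk(qp,K)[1]).as_quat()); save(p,R); print(p)
E
```

```text
0 [0.617 0.01  0.258] [28.3  8.6] minz 0.2 x 0.675
3 [0.634 0.081 0.294] [26.2  7.9] minz 0.213 x 0.718
6 [0.652 0.129 0.337] [19.8  6.7] minz 0.249 x 0.75
9 [0.671 0.15  0.364] [9.9 5.3] minz 0.284 x 0.771
12 [0.691 0.144 0.36 ] [10.2  3.9] minz 0.288 x 0.785
15 [0.706 0.118 0.311] [23.7  3.6] minz 0.244 x 0.79
18 [0.704 0.086 0.221] [35.7  4.3] minz 0.154 x 0.779
21 [0.671 0.059 0.107] [42.7  5.2] minz 0.04 x 0.74
[-0.004,-0.15,-0.435,0,0,0,-1],
[0.068,0.011,-0.019,-0.024,0.032,-0.026,-1],[0.131,0.024,-0.045,-0.052,0.061,-0.051,-1],[0.191,0.037,-0.077,-0.082,0.086,-0.074,-1],[0.245,0.05,-0.111,-0.114,0.109,-0.094,-1],[0.293,0.063,-0.147,-0.147,0.127,-0.111,-1],[0.334,0.077,-0.183,-0.181,0.142,-0.126,-1],[0.367,0.091,-0.217,-0.215,0.154,-0.137,-1],[0.393,0.105,-0.246,-0.248,0.161,-0.145,-1],[0.411,0.121,-0.27,-0.28,0.166,-0.149,-1],[0.42,0.137,-0.286,-0.31,0.166,-0.149,-1],[0.422,0.154,-0.293,-0.337,0.163,-0.146,-1],
[-0.014,0.003,0.01,-0.021,-0.01,-0.004,-1],[-0.036,-0.005,0.021,-0.037,-0.024,-0.006,-1],[-0.063,-0.025,0.033,-0.049,-0.04,-0.007,-1],[-0.095,-0.058,0.046,-0.057,-0.058,-0.005,-1],[-0.13,-0.104,0.06,-0.059,-0.078,-0.002,-1],[-0.166,-0.163,0.073,-0.056,-0.098,0.002,-1],[-0.2,-0.234,0.086,-0.047,-0.118,0.007,-1],[-0.232,-0.317,0.097,-0.034,-0.137,0.013,-1],[-0.258,-0.41,0.106,-0.017,-0.154,0.02,-1],[-0.277,-0.51,0.112,0.005,-0.17,0.028,-1],[-0.288,-0.617,0.113,0.029,-0.183,0.035,-1],
[0.6710876  0.05945783 0.10677869] [0.60343006 0.63311279 0.35094015 0.33448674]
[0.67085381 0.05943862 0.10668887]
```

```bash
python3 -m handwheel '[[-0.004,-0.15,-0.435,0,0,0,-1],[-0.004,-0.15,-0.435,0,0,0,-1],[-0.004,-0.15,-0.435,0,0,0,-1],[-0.004,-0.15,-0.435,0,0,0,-1],[-0.004,-0.15,-0.435,0,0,0,-1]]' | grep -E "eef|force|open"
python3 -m handwheel '[[0.068,0.011,-0.019,-0.024,0.032,-0.026,-1],[0.131,0.024,-0.045,-0.052,0.061,-0.051,-1],[0.191,0.037,-0.077,-0.082,0.086,-0.074,-1],[0.245,0.05,-0.111,-0.114,0.109,-0.094,-1],[0.293,0.063,-0.147,-0.147,0.127,-0.111,-1],[0.334,0.077,-0.183,-0.181,0.142,-0.126,-1],[0.367,0.091,-0.217,-0.215,0.154,-0.137,-1],[0.393,0.105,-0.246,-0.248,0.161,-0.145,-1],[0.411,0.121,-0.27,-0.28,0.166,-0.149,-1],[0.42,0.137,-0.286,-0.31,0.166,-0.149,-1],[0.422,0.154,-0.293,-0.337,0.163,-0.146,-1],[0.422,0.154,-0.293,-0.337,0.163,-0.146,-1]]'
python3 - <<'E'
from pad import *
print(monitor.get_state()["qpos"])
E
```

```text
eef_pos: [0.6113, -0.017, 0.25]
contact_force: [-0.0, 0.8, -2.4]
opening: 0.19
finger_force: 98.5
time: 58.25
eef_pos: [0.677, 0.1503, 0.3624]
tcp_rot: [0.431, 0.718, 0.514, 0.185]
contact_force: [0.4, -0.7, -2.7]
opening: 0.192
finger_force: 98.5
[-0.164782   -0.0490148   1.99246868  1.3492055   0.78235561 -1.49718142]
```

```bash
python3 -m handwheel '[[-0.014,0.003,0.01,-0.021,-0.01,-0.004,-1],[-0.036,-0.005,0.021,-0.037,-0.024,-0.006,-1],[-0.063,-0.025,0.033,-0.049,-0.04,-0.007,-1],[-0.095,-0.058,0.046,-0.057,-0.058,-0.005,-1],[-0.13,-0.104,0.06,-0.059,-0.078,-0.002,-1],[-0.166,-0.163,0.073,-0.056,-0.098,0.002,-1],[-0.2,-0.234,0.086,-0.047,-0.118,0.007,-1],[-0.232,-0.317,0.097,-0.034,-0.137,0.013,-1],[-0.258,-0.41,0.106,-0.017,-0.154,0.02,-1],[-0.277,-0.51,0.112,0.005,-0.17,0.028,-1],[-0.288,-0.617,0.113,0.029,-0.183,0.035,-1],[-0.288,-0.617,0.113,0.029,-0.183,0.035,-1]]'
python3 - <<'E'
from pad import *
print(monitor.get_state()["qpos"])
a=shot("top","t8");b=shot("side","s8"); A=cv2.resize(a[90:190,190:310],(480,400)); B=cv2.resize(b[100:240,80:220],(400,400))
cv2.imwrite("pics/c8.png",cv2.resize(np.hstack([A,B]),(800,364)))
p0,R0=load(); b_=np.radians(32); y=.065
for back,up in((.05,.004),(.012,.004),(.012,0),(.006,0),(.0,0),(-.004,0)):
    p,R=lean(b_,y,back,up); q,e=ik(p,R,[-.1,.3,2.2,2.6,.33,-2.7]); print(back,up,q.round(3),round(e,3)); rows([fk(q,K)],p0,R0)
E
```

```text
time: 59.75
eef_pos: [0.6683, 0.0589, 0.1025]
tcp_rot: [0.606, 0.634, 0.348, 0.332]
contact_force: [1.0, 0.6, -2.5]
opening: 0.188
finger_force: 98.5
[-0.10791029  0.23869588  2.18456758  2.70271421  0.30793321 -2.80344834]
0.05 0.004 [-0.112  0.294  2.178  2.693  0.36  -2.8  ] 0.018
[0,-0.076,0.048,0.003,0.006,0.002,-1],
0.012 0.004 [-0.099  0.358  2.088  2.703  0.334 -2.8  ] 0.015
[0,-0.025,0.129,0.002,0.005,0.002,-1],
0.012 0 [-0.1    0.366  2.088  2.703  0.34  -2.8  ] 0.017
[0,-0.034,0.134,0.003,0.005,0.002,-1],
0.006 0 [-0.098  0.376  2.073  2.704  0.336 -2.8  ] 0.017
[0,-0.026,0.147,0.003,0.005,0.002,-1],
0.0 0 [-0.096  0.386  2.059  2.706  0.332 -2.8  ] 0.016
[0,-0.018,0.159,0.002,0.005,0.002,-1],
-0.004 0 [-0.095  0.392  2.049  2.707  0.329 -2.8  ] 0.016
[0,-0.013,0.168,0.002,0.005,0.002,-1],
```

View pics/c8.png

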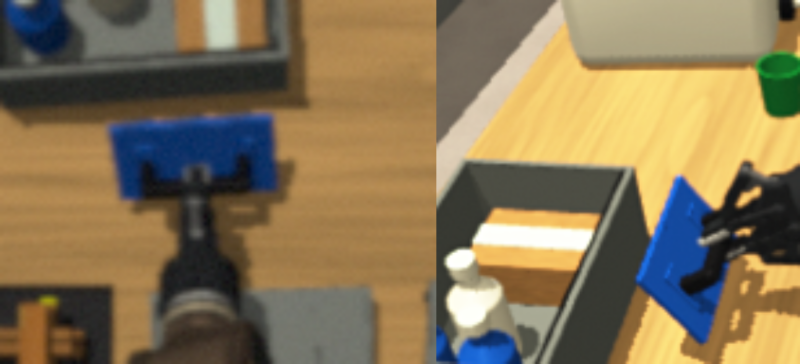

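```bash
sed -i 's/LO\[5\]=-2.80/LO[5]=-2.785/' pad.py
python3 - <<'E'
from pad import *
p0,R0=load(); b_=np.radians(32); y=.065
for back,up in((.05,.006),(.012,.006),(.012,0.001),(.004,.001),(-.002,0.001)):
    p,R=lean(b_,y,back,up); q,e=ik(p,R,[-.1,.3,2.2,2.6,.33,-2.7]); print(back,up,q.round(3),round(e,3),np.degrees(Rn.from_matrix(R0.T@fk(q,K)[1]).as_rotvec()).round(1)); rows([fk(q,K)],p0,R0)
E
```

```text
0.05 0.006 [-0.113  0.289  2.178  2.678  0.356 -2.785] 0.02 [0.6 1.1 0.4]
[0,-0.071,0.045,0.003,0.006,0.002,-1],
0.012 0.006 [-0.1    0.354  2.088  2.688  0.33  -2.785] 0.017 [0.5 1.  0.3]
[0,-0.021,0.126,0.003,0.005,0.002,-1],
0.012 0.001 [-0.101  0.364  2.087  2.687  0.338 -2.785] 0.02 [0.6 1.1 0.4]
[-0.001,-0.032,0.132,0.003,0.006,0.002,-1],
0.004 0.001 [-0.099  0.377  2.068  2.689  0.332 -2.785] 0.019 [0.5 1.1 0.4]
[-0.001,-0.021,0.149,0.003,0.006,0.002,-1],
-0.002 0.001 [-0.097  0.387  2.054  2.691  0.328 -2.785] 0.019 [0.5 1.  0.4]
[0,-0.013,0.162,0.003,0.006,0.002,-1],
```

```bash
python3 -m handwheel '[[0,-0.071,0.045,0.003,0.007,0.002,-1],[0,-0.071,0.045,0.003,0.007,0.002,-1],[0,-0.05,0.085,0.003,0.007,0.002,-1],[0,-0.021,0.126,0.003,0.007,0.002,-1],[0,-0.021,0.126,0.003,0.007,0.002,-1],[0,-0.021,0.126,0.003,0.007,0.002,-1]]'
python3 - <<'E'
from pad import *
print(np.round(monitor.get_state()["qpos"],3))
p0,R0=load(); print(p0+R0@np.array([0,-.021,.126])*.4)
print("down 1mm:",(R0@Rn.from_rotvec(np.pi*np.array([.003,.007,.002])).as_matrix()).T@[0,0,-.001]/.4,"fwd 1mm",(R0@Rn.from_rotvec(np.pi*np.array([.003,.007,.002])).as_matrix()).T@[.001,.00005,0]/.4)
E
```

```text
time: 60.6
eef_pos: [0.7093, 0.0603, 0.0748]
tcp_rot: [0.603, 0.636, 0.355, 0.325]
contact_force: [-0.9, -0.0, -2.1]
opening: 0.191
finger_force: 100.0
[-0.106  0.369  2.084  2.685  0.343 -2.786]
[0.70912875 0.0612974  0.07289102]
down 1mm: [-4.15050030e-05 -2.10859636e-03  1.34242270e-03] fwd 1mm [-3.55613773e-05  1.34464735e-03  2.11099121e-03]
```

Lower to the table in small steps.

```bash
for k in 1 2 3 4; do python3 -m handwheel '[[0,-0.004,0.003,0,0,0,-1],[0,-0.004,0.003,0,0,0,-1]]' | grep -E "eef|contact"; done
```

```text
eef_pos: [0.7088, 0.0604, 0.0714]
contact_force: [-0.3, -0.6, -2.3]
eef_pos: [0.7094, 0.0604, 0.0695]
contact_force: [-0.3, 0.7, -2.5]
eef_pos: [0.7102, 0.0605, 0.0685]
contact_force: [-1.6, 0.4, 0.5]
eef_pos: [0.7113, 0.0606, 0.0682]
contact_force: [-4.5, 0.4, 5.8]
```

```bash
python3 -m handwheel '[[0,0.003,-0.002,0,0,0,-1],[0,0.003,-0.002,0,0,0,-1]]' | grep -E "eef|contact"; for k in 1 2 3 4; do python3 -m handwheel '[[0,0.003,0.004,0,0,0,-1],[0,0.003,0.004,0,0,0,-1]]' | grep -E "eef|contact"; done
```

```text
eef_pos: [0.7108, 0.0604, 0.0684]
contact_force: [0.5, 0.6, 2.4]
eef_pos: [0.7124, 0.0606, 0.0683]
contact_force: [-3.2, 0.2, 4.7]
eef_pos: [0.7143, 0.0606, 0.0682]
contact_force: [-4.1, -0.2, 5.2]
eef_pos: [0.7162, 0.0607, 0.0683]
contact_force: [-2.1, 0.1, 3.3]
eef_pos: [0.7181, 0.0608, 0.0683]
contact_force: [-2.9, -0.3, 5.3]
```

```bash
for k in 1 2 3; do python3 -m handwheel '[[0,0.003,0.004,0,0,0,-1],[0,0.003,0.004,0,0,0,-1]]' | grep -E "eef|contact"; done
python3 - <<'E'
from pad import *
print(np.round(monitor.get_state()["qpos"],3))
b=shot("side","s9"); cv2.imwrite("pics/c9.png",cv2.resize(b[140:240,100:220],(720,600)))
E
```

```text
eef_pos: [0.7193, 0.0611, 0.0682]
contact_force: [-9.4, 0.2, 9.3]
eef_pos: [0.7197, 0.0613, 0.0681]
contact_force: [-23.8, -1.1, 17.5]
eef_pos: [0.7199, 0.0614, 0.068]
contact_force: [-41.7, -4.0, 29.8]
[-0.101  0.4    2.057  2.696  0.341 -2.792]
```

View pics/c9.png

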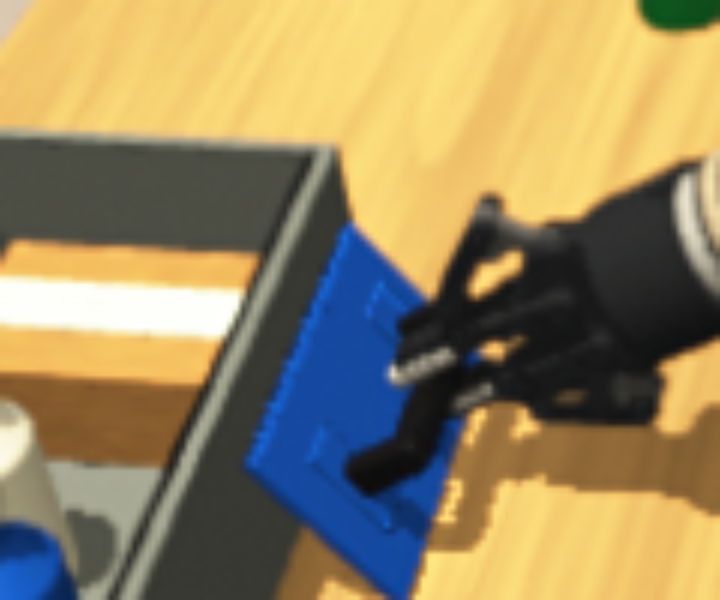

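```bash
python3 -m handwheel '[[0,-0.006,-0.008,0,0,0,-1],[0,-0.006,-0.008,0,0,0,-1],[0,-0.006,-0.008,0,0,0,-1]]' | grep -E "eef|contact"; python3 -m handwheel '[[0,0,0,0,0,0,-0.5],[0,0,0,0,0,0,-0.3],[0,0,0,0,0,0,0],[0,0,0,0,0,0,0],[0,0,0,0,0,0,0]]'
python3 - <<'E'
from pad import *
b=shot("side","s10")
c=max(blobs(mask(b,(95,100,60),(120,255,255),(120,160,200,260)),60),key=cv2.contourArea); print(cv2.contourArea(c),c[:,0].min(0),c[:,0].max(0))
b=cv2.imread("pics/s9.png");c=max(blobs(mask(b,(95,100,60),(120,255,255),(120,160,200,260)),60),key=cv2.contourArea); print(cv2.contourArea(c),c[:,0].min(0),c[:,0].max(0))
E
```

```text
eef_pos: [0.7195, 0.0612, 0.0682]
contact_force: [-11.2, -0.3, 10.1]
time: 64.65
eef_pos: [0.7199, 0.061, 0.068]
tcp_rot: [0.603, 0.636, 0.355, 0.325]
contact_force: [0.2, 0.7, 0.1]
opening: 0.5
finger_force: 0.0
986.0 [141 177] [175 239]
1009.0 [140 177] [176 239]
```

```bash
python3 -m handwheel '[[0,0,-0.03,0,0,0,0],[0,0,-0.08,0,0,0,0],[0,0,-0.14,0,0,0,0],[0,0,-0.2,0,0,0,0],[0,0,-0.2,0,0,0,0],[0,0,-0.2,0,0,0,0],[0,0,-0.2,0,0,0,0],[0,0,-0.2,0,0,0,0]]'
python3 - <<'E'
from pad import *
print(np.round(monitor.get_state()["qpos"],3))
a=shot("top","t11");b=shot("side","s11"); A=cv2.resize(a[60:250,150:340],(400,400)); B=cv2.resize(b[130:340,70:280],(400,400))
cv2.imwrite("pics/c11.png",np.hstack([A,B]))
c=max(blobs(mask(b,(95,100,60),(120,255,255),(120,160,200,260)),60),key=cv2.contourArea)[:,0].astype(float); ss=[c[(c@v).argmin()] for v in ([0.,1],[1.,0])]
d=max(blobs(mask(a,(95,100,60),(120,255,255),(200,100,275,165)),60),key=cv2.contourArea)[:,0].astype(float); tt=[d[(d@v).argmin()] for v in ([-.5,1.],[.5,1.])]
print(tt,ss,tri(tt,ss).round(3))
E
```

```text
time: 65.7
eef_pos: [0.6528, 0.0562, 0.1106]
tcp_rot: [0.604, 0.636, 0.355, 0.325]
contact_force: [-0.2, -0.0, 0.6]
opening: 0.503
finger_force: 0.0
[-0.128  0.191  2.222  2.571  0.313 -2.683]
[array([264., 109.]), array([221., 112.])] [array([157., 177.]), array([141., 214.])] [[ 0.79  -0.014  0.086  0.003]
 [ 0.78   0.14   0.092  0.003]]
```

View pics/c11.png

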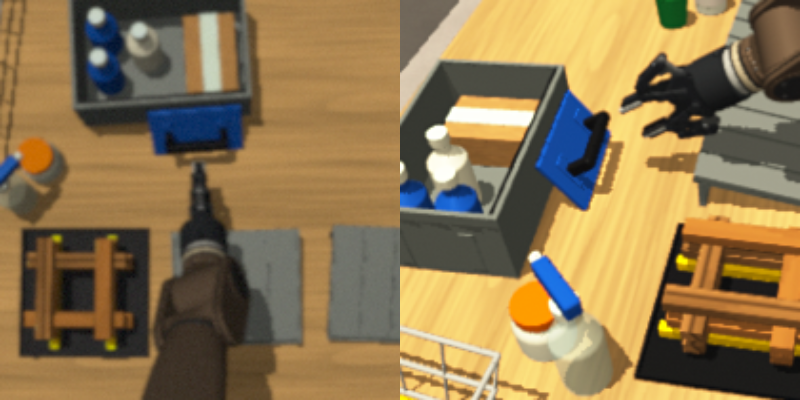

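```bash
python3 -c "
from plant import ctrl; print(ctrl.sign_off())"
```

```text
the job is handed in; nothing more can be done
None
```

I handed the job in at about 66 s: all eight slats are stacked crosswise in four layers on the tray, and the pad holder is leaning against the crate's near face, grip outward, with the robot clear of everything; the last pictures show both standing.

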